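# Sort the returned cream jars by weight and lock the full ones away

### The arm

A 7-joint arm with a two-finger parallel gripper is mounted at the origin on the work surface; the furniture and walls round the work are solid. World frame = base frame: x ahead of the robot, y to its left, z up, the work surface at z = 0. Lengths are in m, angles in rad, forces in N, time in s.
With the tool pointing down it reaches from about 0.35 to 0.775 m from the base axis. Payload 3.1 kg.
Tool frame: the origin (TCP) lies between the finger pads; the fingertips stand 11 mm ahead of it and the grasp point (between the pads) lies 8 mm behind it; z points along the fingers, y is the direction in which the jaws open and shut (so a half turn about z gives the same grasp; the last joint's range is limited). The gripper opens to 85 mm and grips with 20 to 120 N. Pads are 22 mm wide; open, the fingers measure 114 mm over their backs; the gripper's body (76 mm by 85 mm) begins 54 mm behind the grasp point. The pads swing forward as they close: fully open they stand 13 mm farther back than shut.
Start: joints at [-1.25, 0.311, 0.014, 1.512, -0.004, 1.319, -0.027], TCP at [0.195, 0.514, 0.242] pointing down, gripper open.
Joint ranges: [-2.7, 2.7], [-0.3, 1.91], [-1.27, 1.3], [0.12, 2.57], [-1.44, 4.58], [0.2, 2.03], [-3.05, 3.05]. Speed limits (rad/s): [2.79, 2.79, 3.14, 3.14, 3.14, 3.14, 3.14].

### API

Orientations are given as a unit quaternion [w, x, y, z].
In Python, from bench import read_state, capture, sign_off gives the robot as it stands.
- The arm moves only by the shell command python3 -m crank 'ROWS'. ROWS is JSON, one flat list of numbers, 7 for each row, row after row: the shift along the tool's x, y, z in m, then the turn, a rotation vector about the tool's x, y, z in rad, then the finger opening in m, from 0 to 0.0854. A call has 1 to 8 rows; each row shifts and turns the commanded pose from where the row before left it, along the tool's axes as they then stand; what a row does not reach is not made up. A row lasts 1/12 s, in which the tool goes at most 41.7 mm and 7.16 degrees, less where a joint would pass 70% of its speed; a pose out of reach is approached as far as the arm can. A call is refused whole if a number of a shift passes 0.0417 or a number of a turn 0.125, either way. A call with a gripper value outside its range is refused whole. The fingers move at their own pace and stop on an object; the grip force is fixed at half the most. Time passes only in rows, so rows that do not move let the fingers close. It gives the time, the measured TCP pose, the force and the opening at its end, in the units of the state.
- read_state(): the state, without advancing time (a new reading comes with each control period).
- capture(name): name is "side" or "top"; returns a dict with "frame" (480x640x3 uint8, blue, green, red), "K" (3x3 intrinsics, pixels), "k1" (the pictures are not rectified: a ray, as slopes to the right and down, at radius r is drawn at 1 + k1 r^2 times it, then the intrinsics apply), "camera_from_world" (4x4, takes a point from world to camera coordinates). Camera axes: x right, y down, z forward; pixel columns grow to the right and rows downward; lengths in m; the calibration is good to about 2 mm. A picture is of the moment at which its call begins. There is no depth.
- sign_off(): hands the job in, once; it reports no verdict.
The state is a dict: "time_s": time; "q": joint angles; "joint_vel": joint speeds; "joint_torque": joint torques, N m; "ee_pos": TCP position; "ee_rot": TCP orientation; "wrist_force": force on the tool from outside, world axes, zero at the start; "ft_torque": the same for the moment, N m; "opening": opening from 0.0 (shut) to 1.0 (fully open).
Only numpy, scipy, OpenCV 4.12 (cv2) and the standard library are available. Lean on these libraries where they do the work, as an engineer would, in place of code of your own. Each camera call takes 0.05 s, during which the arm holds its last target. There are 200 camera calls.

### The job

The closed jars in the grey returns bin look alike, but some are full and some are empty, which only their weight tells. Pull the red safety bolt of the white stock box right back, then slide its lid fully open; lift the jars out of the bin one by one, stand every full one upright inside the stock box and every empty one upright in the yellow tray, and when all are sorted slide the lid fully shut and push the bolt fully home again. Leave the stack of swabs and the rolled tourniquet where they are.

Things in the scene. Friction and masses are not known exactly. Their poses are not given: they have to be found in the camera images.
- stock_box: White box fixed to the table, 170 (x) x 230 (y) x 66 mm tall to its rim, walls 7 mm, inside 156 x 216 mm, open on top under a sliding lid. Origin: centre of its underside; +x points away from its front (blue panel), +y to its left, z up. Inner floor about 7 mm above the origin. Aluminium lid rails on its left and right rims reach 80 mm above the table and stick out behind it. A grey bracket (88 mm wide, 78 mm tall) on its left side near the front carries the safety bolt.
- box_lid (a joint): Blue lid, 168 x 212 x 8 mm, top 76 mm above the table; slides along the box's +x. 0 = fully shut (hard stop), 0.16 m = fully open (hard stop). It stays where it is left; light friction (about 1.5 N). With the bolt home, the bolt's pin stands between the two steel prongs on the lid and blocks it.
- lid_handle (a point): Grip point on the lid's black handle, a bar 90 mm long along the box's y, 14 mm thick along the box's x, standing 36 mm up from the lid; the point is on the bar's middle, 10 mm below its top and 26 mm above the lid, 55 mm towards the front from the lid's middle. It moves with the lid.
- box_bolt (a joint): Safety bolt of the stock box; slides along the box's +y (outwards, away from the lid). 0 = home (locked), 0.03 m = right back (lid free); hard stop at each end, stays where it is left, friction about 1.2 N. The pin goes home again only when the lid is within about 3 mm of fully shut.
- bolt_knob (a point): Grip point on the bolt's upright red knob, a 16 mm cylinder whose top lies 125 mm above the table; the point is on its axis, 13 mm below its top. It moves with the bolt.
- returns_bin: Grey open bin fixed to the table, 288 (x) x 210 (y) x 55 mm tall, walls and floor 5 mm. Origin: centre of its underside; x along its long side. The jars stand in a row along its middle, in any order, about 66 mm apart, so there is room for fingers on the two long sides of each.
- empties_tray: Yellow open tray fixed to the table, 210 (x) x 140 (y) x 38 mm tall, walls 4 mm, inner floor 12 mm above the table. Origin: centre of its underside; x along its long side. Starts empty.
- jar_1_mid (a point): Closed squat opaque white jar with a blue cap, 58 mm diameter all the way up, 52 mm tall, bottom-heavy; the point is at its centre, half-way up, z towards the cap. Starts upright in the returns bin, or is absent. It is either full (0.23 to 0.33 kg) or empty (under 0.06 kg); the looks and the name do not tell which.
- jar_2_mid (a point): Closed squat opaque white jar with a blue cap, 58 mm diameter all the way up, 52 mm tall, bottom-heavy; the point is at its centre, half-way up, z towards the cap. Starts upright in the returns bin, or is absent. It is either full (0.23 to 0.33 kg) or empty (under 0.06 kg); the looks and the name do not tell which.
- jar_3_mid (a point): Closed squat opaque white jar with a blue cap, 58 mm diameter all the way up, 52 mm tall, bottom-heavy; the point is at its centre, half-way up, z towards the cap. Starts upright in the returns bin, or is absent. It is either full (0.23 to 0.33 kg) or empty (under 0.06 kg); the looks and the name do not tell which.
- jar_4_mid (a point): Closed squat opaque white jar with a blue cap, 58 mm diameter all the way up, 52 mm tall, bottom-heavy; the point is at its centre, half-way up, z towards the cap. Starts upright in the returns bin, or is absent. It is either full (0.23 to 0.33 kg) or empty (under 0.06 kg); the looks and the name do not tell which.
- swabs: Bystander: white stack of gauze swabs, 46 x 60 x 28 mm, left of the stock box. Origin: centre of its underside.
- strap: Bystander: rolled blue tourniquet, 62 x 46 x 24 mm, left of the stock box. Origin: underside.

How it is judged:
On the way, in this order (a step that is already met when the one before it is completed fails the run):
1. the safety bolt is pulled right back with the lid still shut (value of joint box_bolt above 0.025 m and value of joint box_lid below 0.01 m), for 0.1 s.
2. the lid is slid fully open (value of joint box_lid above 0.145 m), for 0.2 s.
3. every full jar stands in the stock box and every empty one in the yellow tray ((((x of jar_1_mid in the frame of stock_box between -0.06 and 0.06 m and y of jar_1_mid in the frame of stock_box between -0.09 and 0.09 m and z of jar_1_mid in the frame of stock_box between 0.025 and 0.041 m and angle between jar_1_mid's own z axis and vertical below 0.2 rad) and contact force between jar_1 and stock_box above 1.4 N) or ((x of jar_1_mid in the frame of empties_tray between -0.085 and 0.085 m and y of jar_1_mid in the frame of empties_tray between -0.06 and 0.06 m and z of jar_1_mid in the frame of empties_tray between 0.03 and 0.046 m and angle between jar_1_mid's own z axis and vertical below 0.2 rad) and contact force between jar_1 and empties_tray below 1.4 N)) and (((x of jar_2_mid in the frame of stock_box between -0.06 and 0.06 m and y of jar_2_mid in the frame of stock_box between -0.09 and 0.09 m and z of jar_2_mid in the frame of stock_box between 0.025 and 0.041 m and angle between jar_2_mid's own z axis and vertical below 0.2 rad) and contact force between jar_2 and stock_box above 1.4 N) or ((x of jar_2_mid in the frame of empties_tray between -0.085 and 0.085 m and y of jar_2_mid in the frame of empties_tray between -0.06 and 0.06 m and z of jar_2_mid in the frame of empties_tray between 0.03 and 0.046 m and angle between jar_2_mid's own z axis and vertical below 0.2 rad) and contact force between jar_2 and empties_tray below 1.4 N)) and (((x of jar_3_mid in the frame of stock_box between -0.06 and 0.06 m and y of jar_3_mid in the frame of stock_box between -0.09 and 0.09 m and z of jar_3_mid in the frame of stock_box between 0.025 and 0.041 m and angle between jar_3_mid's own z axis and vertical below 0.2 rad) and contact force between jar_3 and stock_box above 1.4 N) or ((x of jar_3_mid in the frame of empties_tray between -0.085 and 0.085 m and y of jar_3_mid in the frame of empties_tray between -0.06 and 0.06 m and z of jar_3_mid in the frame of empties_tray between 0.03 and 0.046 m and angle between jar_3_mid's own z axis and vertical below 0.2 rad) and contact force between jar_3 and empties_tray below 1.4 N)) and (((x of jar_4_mid in the frame of stock_box between -0.06 and 0.06 m and y of jar_4_mid in the frame of stock_box between -0.09 and 0.09 m and z of jar_4_mid in the frame of stock_box between 0.025 and 0.041 m and angle between jar_4_mid's own z axis and vertical below 0.2 rad) and contact force between jar_4 and stock_box above 1.4 N) or ((x of jar_4_mid in the frame of empties_tray between -0.085 and 0.085 m and y of jar_4_mid in the frame of empties_tray between -0.06 and 0.06 m and z of jar_4_mid in the frame of empties_tray between 0.03 and 0.046 m and angle between jar_4_mid's own z axis and vertical below 0.2 rad) and contact force between jar_4 and empties_tray below 1.4 N))), for 0.3 s.
4. the lid is slid fully shut over them (all of step 3 and value of joint box_lid below 0.004 m), for 0.2 s.
5. the bolt is pushed home (value of joint box_lid below 0.004 m and value of joint box_bolt below 0.005 m), for 0.2 s.
At the end, for the whole second after the job is handed in: Full jars stand upright (within 0.2 rad) on the floor of the stock box, empty ones upright on the floor of the yellow tray, the lid is shut (within 4 mm) and the bolt is home (within 5 mm) (all of step 3 and all of step 5); the robot touches nothing.
It fails at once if the swab stack is displaced (more than 4 cm) (distance of swabs from where it was at the start of the episode above 0.04 m).
It fails at once if the tourniquet is displaced (more than 4 cm) (distance of strap from where it was at the start of the episode above 0.04 m).
Of jar_1, jar_2, jar_3, jar_4 only 3 to 4 are there at a start; the rules pass over those that are not, and their reading is None.
At some moment in a run one of jar_1, jar_2, jar_3, jar_4 may be knocked a few centimetres aside while the robot is not near it.
It also fails if it takes over 200 s, if anything falls off the work surface, if the arm or the gripper's body presses on something with over 40 N, if the wrist force passes 120 N, or if a joint passes its speed limit or range.

## Working session

There is one attempt and no reset: what is moved stays moved. The work goes in short steps, Python scripts to look and compute and a shell command to move; the robot and the scene stay as the last step left them, time stands still between calls to the robot, and variables do not carry over. Pictures are saved under pics/ and viewed, about 12 in all and at most 16, crops included, and the job is handed in when it is done.

```bash
ls; mkdir -p pics; python3 - <<'E'
from bench import *
import cv2,numpy as np
print(read_state())
for n in("top","side"):
    c=capture(n); cv2.imwrite(f"pics/{n}0.png",c["frame"]); print(n,c["K"],c["k1"],np.round(c["camera_from_world"],4))
E
```

```text
pics
{'time_s': 0.0, 'q': array([-1.24971031,  0.3117126 ,  0.01400557,  1.51308517, -0.00440768,
        1.3191987 , -0.02717554]), 'joint_vel': array([ 0.00084198, -0.00030792, -0.00040756,  0.00115195,  0.00105746,
        0.00105576,  0.00045201]), 'joint_torque': array([-1.69751834e-04, -3.79918742e+01,  1.45782251e-01, -2.30583715e+01,
        1.21595807e-02,  1.35760655e-02,  5.76058710e-06]), 'ee_pos': array([0.19492252, 0.51353451, 0.2412169 ]), 'ee_rot': array([-1.67889650e-04,  1.80357348e-01,  9.83600437e-01, -1.17454401e-03]), 'wrist_force': array([ 0.69255288, -0.98736776,  0.98867239]), 'ft_torque': array([ 0.03724646, -0.03352554, -0.01605552]), 'opening': 1.0032893247637678}
top [[460.98947473   0.         325.10468698]
 [  0.         460.98947473 236.88640826]
 [  0.           0.           1.        ]] 0.018046802312386517 [[-0.0152 -0.9997 -0.0183  0.0074]
 [-0.9841  0.0182 -0.1769  0.5005]
 [ 0.1772  0.0153 -0.9841  1.2719]
 [ 0.      0.      0.      1.    ]]
side [[547.51640076   0.         317.468747  ]
 [  0.         547.51640076 239.08460099]
 [  0.           0.           1.        ]] -0.02253409022444696 [[ 0.9523 -0.305   0.0077 -0.4814]
 [-0.1425 -0.467  -0.8727  0.1524]
 [ 0.2697  0.83   -0.4882  1.3414]
 [ 0.      0.      0.      1.    ]]
```

View pics/top0.png

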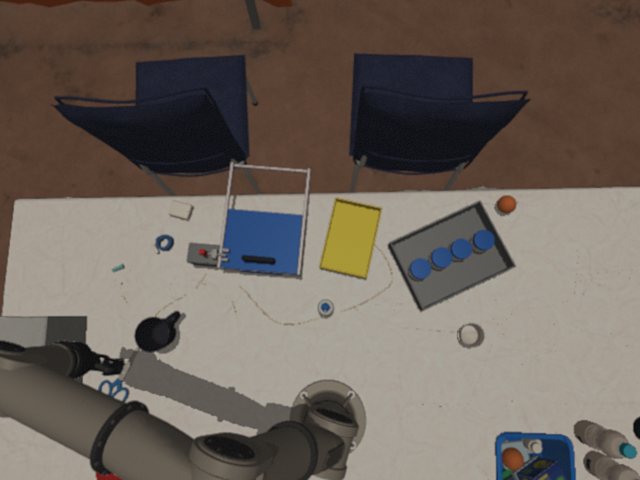

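View pics/side0.png

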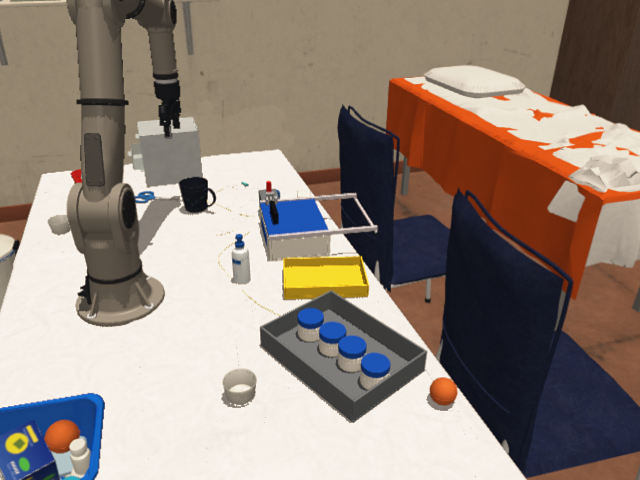

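Top view: lid at about (262,240), handle (258,260), red knob (203,252), yellow tray (351,238), and four blue caps from (420,268) to (484,240) in the grey bin. Swabs are at (181,210) and the strap at (164,242).

```bash
cat > h.py <<'E'
from bench import *
import cv2,numpy as np
from scipy.spatial.transform import Rotation as R
def ray(c,uv):
    D=np.array([c["k1"],0,0,0],float)
    n=cv2.undistortPoints(np.array(uv,float).reshape(-1,1,2),c["K"],D).reshape(-1,2)
    M=c["camera_from_world"];d=np.c_[n,np.ones(len(n))]@M[:3,:3]
    return -M[:3,:3].T@M[:3,3],d
def onz(c,uv,z):
    o,d=ray(c,uv);return o+d*((z-o[2])/d[:,2])[:,None]
def proj(c,P):
    M=c["camera_from_world"];return cv2.projectPoints(np.array(P,float).reshape(-1,1,3),cv2.Rodrigues(M[:3,:3])[0],M[:3,3],c["K"],np.array([c["k1"],0,0,0],float))[0].reshape(-1,2)
def blobs(m,lo=8):
    n,l,s,ce=cv2.connectedComponentsWithStats(m.astype(np.uint8))
    return [(s[i],ce[i],l==i) for i in range(1,n) if s[i][4]>=lo]
def hsv(c): return cv2.split(cv2.cvtColor(c["frame"],cv2.COLOR_BGR2HSV))
def caps(c,z=.057,roi=None):
    h,s,v=hsv(c);m=(h>105)&(h<122)&(s>170)&(v>100)
    return [(np.round(ce),st[4],np.round(onz(c,ce,z)[0],4)) for st,ce,_ in blobs(m,60)]
def st():
    s=read_state();q=s["ee_rot"];r=R.from_quat(np.r_[q[1:],q[0]]).as_matrix()
    print("t",round(s["time_s"],2),"p",np.round(s["ee_pos"],4),"yawx",round(np.degrees(np.arctan2(r[1,0],r[0,0])),1),"zax",np.round(r[:,2],3),"F",np.round(s["wrist_force"],2),"open",round(s["opening"],3),"q7",np.round(s["q"],2))
    return s,r
def plan(P,yaw=None):
    """tool-frame shift (x,y,z) to go to world P; turn to bring tool x to yaw deg"""
    s,r=st();P=np.array(P,float)
    print("world d",np.round(P-s["ee_pos"],4),"tool d",np.round(r.T@(P-s["ee_pos"]),4))
    if yaw is not None:
        a=np.radians(yaw);T=np.c_[[np.cos(a),np.sin(a),0],[np.sin(a),-np.cos(a),0],[0,0,-1]]
        print("rotvec",np.round(R.from_matrix(r.T@T).as_rotvec(),3))
        print("tool d after turn",np.round(T.T@(P-s["ee_pos"]),4))
E
python3 - <<'E'
from h import *
for n in("top","side"):
    c=capture(n);h,s,v=hsv(c)
    print(n);[print(*x) for x in caps(c)]
    y=(h>20)&(h<35)&(s>150)&(v>100)
    b=max(blobs(y),key=lambda b:b[0][4]);r=cv2.minAreaRect(np.argwhere(b[2])[:,::-1].astype(np.float32));bx=cv2.boxPoints(r)
    print("tray",np.round(onz(c,bx,.038),3).tolist())
    red=((h<8)|(h>172))&(s>150)&(v>80)
    for b in blobs(red,4):
        if b[0][4]<300: print("red",b[0],b[1],onz(c,b[1],.112))
    if n=="top":
        roi=np.zeros_like(red);roi[220:285,215:310]=1
        k=(v<45)&roi
        for b in blobs(k,20):
            bx=cv2.boxPoints(cv2.minAreaRect(np.argwhere(b[2])[:,::-1].astype(np.float32)));print("handle",b[0],b[1],onz(c,b[1],.112),np.round(onz(c,bx,.112),3).tolist())
        m=(h>105)&(h<122)&(s>170)&(v>100);b=max(blobs(m&(np.arange(640)<320)[None]),key=lambda b:b[0][4])
        bx=cv2.boxPoints(cv2.minAreaRect(np.argwhere(b[2])[:,::-1].astype(np.float32)));print("lid",np.round(onz(c,bx,.076),3).tolist(),bx.tolist())
        g=(s<60)&(v<110)&(np.arange(640)>385)[None]&(np.arange(480)<320)[:,None]&(np.arange(480)>195)[:,None]
        b=max(blobs(g),key=lambda b:b[0][4]);bx=cv2.boxPoints(cv2.minAreaRect(np.argwhere(b[2])[:,::-1].astype(np.float32)));print("bin",np.round(onz(c,bx,.055),3).tolist())
        cv2.imwrite("pics/z0.png",cv2.resize(c["frame"][150:320,130:330],None,fx=4,fy=4)[:600])
st()
E
```

```text
top
[486. 239.] 204 [ 0.4838 -0.4507  0.057 ]
[466. 246.] 78 [ 0.4637 -0.395   0.057 ]
[515. 437.] 148 [-0.0374 -0.4861  0.057 ]
[499. 463.] 71 [-0.0993 -0.4391  0.057 ]
tray [[0.415, 0.016, 0.038], [0.61, -0.031, 0.038], [0.576, -0.163, 0.038], [0.383, -0.113, 0.038]]
red [199 249   6   6  23] [201.52173913 251.30434783] [[0.45498382 0.33250977 0.112     ]]
red [ 97 473  25   7 110] [107.5        476.97272727] [[-0.10554884  0.54588122  0.112     ]]
handle [242 256  33   8 160] [257.975   259.48125] [[0.42998022 0.17945585 0.112     ]] [[0.428, 0.223, 0.112], [0.441, 0.222, 0.112], [0.432, 0.135, 0.112], [0.419, 0.137, 0.112]]
lid [[0.474, 0.281, 0.076], [0.531, 0.273, 0.076], [0.529, 0.262, 0.076], [0.472, 0.271, 0.076]] [[223.67567443847656, 245.94593811035156], [227.0270233154297, 225.8378448486328], [230.91893005371094, 226.4864959716797], [227.5675811767578, 246.59458923339844]]
bin [[0.477, -0.172, 0.055], [0.602, -0.455, 0.055], [0.404, -0.527, 0.055], [0.284, -0.252, 0.055]]
side
[294. 217.] 1597 [0.4989 0.2086 0.057 ]
[310. 316.] 349 [ 0.4032 -0.2659  0.057 ]
[343. 338.] 80
[... 918 characters left out ...]
[ 0.99573519 -0.0561749   0.112     ]]
red [499 223  21  17  23] [508.47826087 231.2173913 ] [[ 0.98765469 -0.13998436  0.112     ]]
red [487 224   5   5   5] [489. 226.] [[ 0.95480413 -0.0993228   0.112     ]]
red [521 240  46  33  47] [543.06382979 255.12765957] [[ 0.99594262 -0.27065746  0.112     ]]
red [557 272   5   5   6] [559.16666667 274.33333333] [[ 0.97577281 -0.35456122  0.112     ]]
red [568 274   5   5   5] [570. 276.] [[ 0.99510854 -0.36790892  0.112     ]]
red [573 280   1   5   5] [573. 282.] [[ 0.98452853 -0.39053417  0.112     ]]
t 0.2 p [0.195  0.5138 0.2416] yawx 159.2 zax [-0.    -0.001 -1.   ] F [0.49 0.35 0.4 ] open 1.003 q7 [-1.25  0.31  0.01  1.51 -0.    1.32 -0.03]
```

View pics/z0.png

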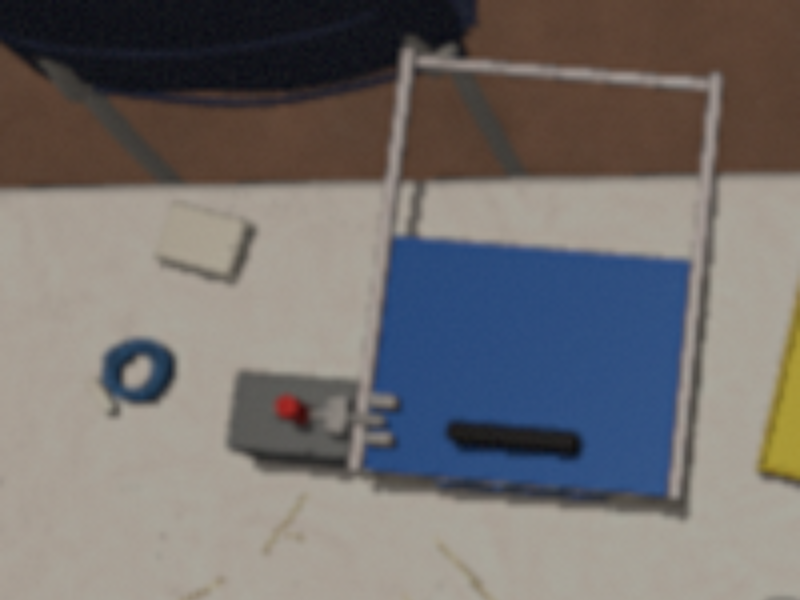

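```bash
cat >> h.py <<'E'
def capsT(c):
    h,s,v=hsv(c);m=(h>100)&(h<125)&(s>120)&(v>50)
    m=cv2.morphologyEx(m.astype(np.uint8),cv2.MORPH_OPEN,np.ones((3,3)))
    return [(np.round(ce,1),s_[4],np.round(onz(c,ce,.057)[0],4)) for s_,ce,_ in blobs(m,60)]
E
python3 - <<'E'
from h import *
t=capture("top");s=capture("side")
for x in capsT(t): print(*x)
def tri(a,b):
    o1,d1=ray(t,a);o2,d2=ray(s,b);d1=d1[0];d2=d2[0]
    k=np.linalg.lstsq(np.c_[d1,-d2],o2-o1,rcond=None)[0];p=o1+k[0]*d1;q=o2+k[1]*d2;return (p+q)/2,np.linalg.norm(p-q)
print("knob",tri((201.9,251.5),(268.4,184)))
print("knobtop@.125",onz(t,(201.9,251.6),.125))
a=onz(t,[(232.5,162.5),(218.8,267.5),(309,169),(299.5,274)],.08);print("rails",a)
for i in(0,2): d=a[i]-a[i+1];print("yaw",np.degrees(np.arctan2(d[1],d[0])),np.linalg.norm(d))
lc=onz(t,[(229,209.5),(221.5,267),(302.5,215.5),(297,274)],.076);print("lid",lc,lc.mean(0))
P=onz(t,(258,260),.107);print("handle",P)
E
```

```text
[262.3 240.2] 4069 [0.492  0.1767 0.057 ]
[483.8 239.3] 341 [ 0.4831 -0.4457  0.057 ]
[451.3 252.8] 648 [ 0.4467 -0.3531  0.057 ]
[420.2 268.3] 322 [ 0.4047 -0.2645  0.057 ]
[544.6 453.4] 1670 [-0.0772 -0.5565  0.057 ]
knob (array([0.45281778, 0.32983944, 0.11801705]), np.float64(0.0013974112116300447))
knobtop@.125 [[0.4521785  0.32772665 0.125     ]]
rails [[0.71586874 0.26079538 0.08      ]
 [0.41390657 0.29252799 0.08      ]
 [0.69187922 0.04140197 0.08      ]
 [0.39210667 0.07017536 0.08      ]]
yaw -5.999081462492327 0.30362494641290916
yaw -5.482684648650255 0.30115027388030463
lid [[0.57852117 0.26887019 0.076     ]
 [0.41562715 0.28608082 0.076     ]
 [0.55716917 0.06114099 0.076     ]
 [0.39262126 0.07734652 0.076     ]] [0.48598469 0.17335963 0.076     ]
handle [[0.42923038 0.18018955 0.107     ]]
```

```bash
python3 - <<'E'
from h import *
plan([.4525,.328,.16],84)
E
```

```text
t 0.3 p [0.1951 0.514  0.2419] yawx 159.2 zax [-0.    -0.001 -1.   ] F [ 0.83 -0.19  0.15] open 0.998 q7 [-1.25  0.31  0.01  1.51 -0.    1.32 -0.03]
world d [ 0.2574 -0.186  -0.0819] tool d [-0.3066 -0.0825  0.082 ]
rotvec [-1.000e-03  1.000e-03  1.313e+00]
tool d after turn [-0.1581  0.2754  0.0819]
```

```bash
python3 -m crank '[-0.038,-0.0103,0.0,0,0,0,0.05, -0.038,-0.0103,0.0,0,0,0,0.05, -0.038,-0.0103,0.0,0,0,0,0.05, -0.038,-0.0103,0.0,0,0,0,0.05, -0.038,-0.0103,0.0,0,0,0,0.05, -0.038,-0.0103,0.0,0,0,0,0.05, -0.038,-0.0103,0.0,0,0,0,0.05, -0.038,-0.0103,0.0,0,0,0,0.05]'
python3 -m crank '[0,0,0.005,0,0,0.12,0.05, 0,0,0.005,0,0,0.12,0.05, 0,0,0.005,0,0,0.12,0.05, 0,0,0.005,0,0,0.12,0.05, 0,0,0.005,0,0,0.12,0.05, 0,0,0.005,0,0,0.12,0.05, 0,0,0.005,0,0,0.12,0.05, 0,0,0.005,0,0,0.12,0.05]'
python3 -m crank '[0,0,0.005,0,0,0.12,0.05, 0,0,0.005,0,0,0.12,0.05, 0,0,0.005,0,0,0.113,0.05, 0,0,0,0,0,0,0.05]'
python3 - <<'E'
from h import *
plan([.4525,.328,.104],84)
E
```

```text
time_s: 0.97
ee_pos: [0.4514, 0.328, 0.2424]
ee_rot: [0.0, 0.18, 0.984, 0.0]
wrist_force: [1.0, -0.6, 0.3]
opening: 0.589
time_s: 1.63
ee_pos: [0.45, 0.3293, 0.202]
ee_rot: [-0.0, 0.616, 0.787, -0.0]
wrist_force: [0.1, -0.5, -0.6]
opening: 0.583
time_s: 1.97
ee_pos: [0.4494, 0.329, 0.1861]
ee_rot: [0.0, 0.744, 0.668, -0.001]
wrist_force: [-0.7, -0.1, -0.7]
opening: 0.582
t 1.97 p [0.4494 0.329  0.1861] yawx 83.9 zax [-0.002 -0.002 -1.   ] F [-0.74 -0.08 -0.69] open 0.582 q7 [-0.97  0.38  0.41  1.59 -0.16  1.21 -0.63]
world d [ 0.0031 -0.001  -0.0821] tool d [-0.0005  0.0034  0.0821]
rotvec [-0.002  0.002 -0.002]
tool d after turn [-0.0006  0.0032  0.0821]
```

```bash
python3 -m crank '[0,0.0033,0.03,0,0,0,0.05, 0,0,0.03,0,0,0,0.05, 0,0,0.015,0,0,0,0.05, 0,0,0.007,0,0,0,0.05, 0,0,0,0,0,0,0.0, 0,0,0,0,0,0,0.0, 0,0,0,0,0,0,0.0, 0,0,0,0,0,0,0.0]'
python3 -m crank '[0.006,0,0,0,0,0,0, 0.008,0,0,0,0,0,0.0, 0.008,0,0,0,0,0,0, 0.008,0,0,0,0,0,0.0, 0.001,0,0,0,0,0,0.0, 0,0,0,0,0,0,0, 0,0,0,0,0,0,0]'
python3 - <<'E'
from h import *
st()
c=capture("top");cv2.imwrite("pics/k1.png",cv2.resize(c["frame"][190:310,130:330],None,fx=4,fy=4))
E
```

```text
time_s: 2.63
ee_pos: [0.4532, 0.33, 0.107]
ee_rot: [-0.001, 0.743, 0.669, 0.001]
wrist_force: [-3.5, -0.0, 3.4]
opening: 0.166
time_s: 3.22
ee_pos: [0.4563, 0.3597, 0.107]
ee_rot: [-0.0, 0.743, 0.669, -0.0]
wrist_force: [-3.9, -2.5, 6.1]
opening: 0.161
t 3.22 p [0.4563 0.3597 0.107 ] yawx 84.0 zax [-0.001 -0.    -1.   ] F [-3.94 -2.49  6.08] open 0.161 q7 [-0.97  0.5   0.38  1.62 -0.2   1.06 -0.63]
```

View pics/k1.png

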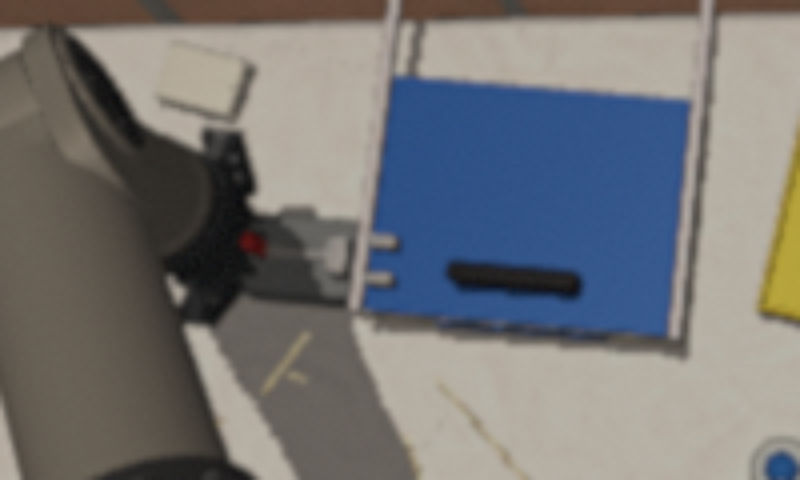

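The red knob, at (252,242) in the crop, has moved out, and the pin has left the two prongs at (380,243) and (380,278). I'll nudge it against the stop to make sure.

```bash
python3 -m crank '[0.003,0,0,0,0,0,0, 0,0,0,0,0,0,0, 0,0,0,0,0,0,0]'
python3 -m crank '[-0.003,0,0,0,0,0,0.05, 0,0,0,0,0,0,0.05, 0,0,0,0,0,0,0.05, 0,0,0,0,0,0,0.05, 0,0,-0.02,0,0,0,0.05, 0,0,-0.04,0,0,0,0.05, 0,0,-0.02,0,0,0,0.05, 0,0,0,0,0,0,0.05]'
python3 - <<'E'
from h import *
plan([.4305,.179,.15],84)
E
```

```text
time_s: 3.52
ee_pos: [0.4563, 0.3598, 0.107]
ee_rot: [0.001, 0.743, 0.669, -0.002]
wrist_force: [-5.9, -7.2, 9.3]
opening: 0.163
time_s: 4.18
ee_pos: [0.4602, 0.3623, 0.1913]
ee_rot: [0.0, 0.743, 0.669, 0.006]
wrist_force: [0.8, -0.2, 0.2]
opening: 0.584
t 4.18 p [0.4602 0.3623 0.1913] yawx 84.0 zax [ 0.01   0.008 -1.   ] F [ 0.75 -0.17  0.22] open 0.584 q7 [-0.98  0.42  0.4   1.52 -0.17  1.23 -0.66]
world d [-0.0297 -0.1833 -0.0413] tool d [-0.1858 -0.0108  0.0395]
rotvec [ 0.009 -0.009  0.   ]
tool d after turn [-0.1854 -0.0104  0.0413]
```

```bash
python3 -m crank '[-0.031,-0.0018,0,0,0,0,0.05, -0.031,-0.0018,0,0,0,0,0.05, -0.031,-0.0018,0,0,0,0,0.05, -0.031,-0.0018,0,0,0,0,0.05, -0.031,-0.0018,0,0,0,0,0.05, -0.031,-0.0018,0,0,0,0,0.05, 0,0,0.03,0,0,0,0.05, 0,0,0,0,0,0,0.05]'
python3 - <<'E'
from h import *
plan([.4305,.179,.096],84)
E
```

```text
time_s: 4.85
ee_pos: [0.4235, 0.1731, 0.152]
ee_rot: [-0.001, 0.744, 0.668, -0.003]
wrist_force: [-0.5, 0.6, -0.4]
opening: 0.587
t 4.85 p [0.4235 0.1731 0.152 ] yawx 83.8 zax [-0.007 -0.003 -1.   ] F [-0.54  0.62 -0.41] open 0.587 q7 [-0.83  0.22  0.48  1.9  -0.11  1.06 -0.42]
world d [ 0.007   0.0059 -0.056 ] tool d [0.0068 0.0066 0.0559]
rotvec [-0.006  0.004 -0.004]
tool d after turn [0.0066 0.0063 0.056 ]
```

```bash
python3 -m crank '[0.0068,0.0065,0.02,0,0,0,0.05, 0,0,0.02,0,0,0,0.05, 0,0,0.015,0,0,0,0.05, 0,0,0,0,0,0,0, 0,0,0,0,0,0,0, 0,0,0,0,0,0,0, 0,0,0,0,0,0,0]'
python3 -m crank '[0,0.01,0,0,0,0,0, 0,0.025,0,0,0,0,0, 0,0.03,0,0,0,0,0, 0,0.03,0,0,0,0,0, 0,0.03,0,0,0,0,0, 0,0.025,0,0,0,0,0, 0,0.01,0,0,0,0,0, 0,0.001,0,0,0,0,0]'
python3 -m crank '[0,0.001,0,0,0,0,0, 0,0,0,0,0,0,0]'
python3 - <<'E'
from h import *
plan([.4305+.1591,.179-.0167,.096],84)
c=capture("top");cv2.imwrite("pics/l1.png",cv2.resize(c["frame"][150:300,130:330],None,fx=4,fy=4))
E
```

```text
time_s: 5.43
ee_pos: [0.4342, 0.1831, 0.1013]
ee_rot: [-0.0, 0.743, 0.669, 0.001]
wrist_force: [-0.9, 1.7, -0.6]
opening: 0.153
time_s: 6.1
ee_pos: [0.5919, 0.1665, 0.1014]
ee_rot: [-0.004, 0.743, 0.669, -0.002]
wrist_force: [-11.9, 1.0, 11.1]
opening: 0.151
time_s: 6.27
ee_pos: [0.5919, 0.1664, 0.1013]
ee_rot: [-0.003, 0.743, 0.67, -0.002]
wrist_force: [-10.5, 1.1, 7.9]
opening: 0.149
t 6.27 p [0.5919 0.1664 0.1013] yawx 84.1 zax [-0.008  0.002 -1.   ] F [-10.5    1.06   7.85] open 0.149 q7 [-0.6   0.58  0.45  1.52 -0.27  1.11 -0.19]
world d [-0.0023 -0.0041 -0.0053] tool d [-0.0043 -0.0018  0.0053]
rotvec [-0.008 -0.001  0.001]
tool d after turn [-0.0043 -0.0018  0.0053]
```

View pics/l1.png

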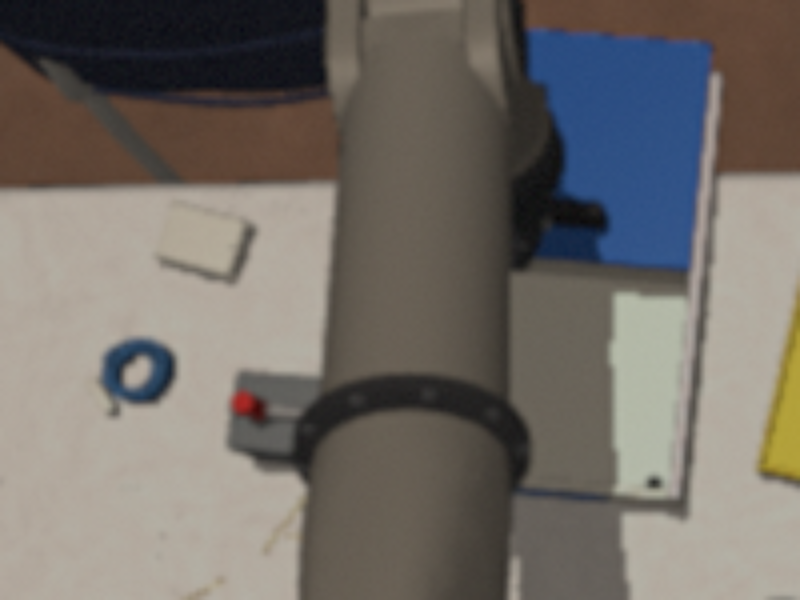

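```bash
python3 -m crank '[0,-0.001,0,0,0,0,0.05, 0,0,0,0,0,0,0.05, 0,0,0,0,0,0,0.05, 0,0,-0.02,0,0,0,0.05, 0,0,-0.04,0,0,0,0.0854, 0,0,-0.04,0,0,0,0.0854, 0,0,-0.03,0,0,0,0.0854, 0,0,0,0,0,0,0.0854]'
python3 -m crank '[0,0,0,0,0,-0.12,0.0854, 0,0,0,0,0,-0.12,0.0854, 0,0,0,0,0,-0.12,0.0854, 0,0,0,0,0,-0.12,0.0854, 0,0,0,0,0,-0.035,0.0854, 0,0,0,0,0,0,0.0854]'
python3 - <<'E'
from h import *
plan([.4047,-.2645,.18],113.5)
E
```

```text
time_s: 6.98
ee_pos: [0.599, 0.1651, 0.2391]
ee_rot: [0.004, 0.743, 0.669, 0.007]
wrist_force: [1.3, -0.1, 1.2]
opening: 1.001
time_s: 7.48
ee_pos: [0.5944, 0.1647, 0.2303]
ee_rot: [0.0, 0.548, 0.836, 0.0]
wrist_force: [-1.4, 1.2, -0.2]
opening: 0.997
t 7.48 p [0.5944 0.1647 0.2303] yawx 113.5 zax [ 0.001 -0.    -1.   ] F [-1.36  1.19 -0.21] open 0.997 q7 [-0.55  0.47  0.38  1.35 -0.17  1.36  0.24]
world d [-0.1897 -0.4292 -0.0503] tool d [-0.318  -0.3451  0.0501]
rotvec [ 0.001  0.    -0.   ]
tool d after turn [-0.3179 -0.3451  0.0503]
```

```bash
python3 -m crank '[-0.0265,-0.0288,0,0,0,0,0.0854, -0.0265,-0.0288,0,0,0,0,0.0854, -0.0265,-0.0288,0,0,0,0,0.0854, -0.0265,-0.0288,0,0,0,0,0.0854, -0.0265,-0.0288,0,0,0,0,0.0854, -0.0265,-0.0288,0,0,0,0,0.0854]'
python3 -m crank '[-0.0265,-0.0288,0,0,0,0,0.0854, -0.0265,-0.0288,0,0,0,0,0.0854, -0.0265,-0.0288,0,0,0,0,0.0854, -0.0265,-0.0288,0,0,0,0,0.0854, -0.0265,-0.0288,0,0,0,0,0.0854, -0.0265,-0.0288,0,0,0,0,0.0854, 0,0,0.03,0,0,0,0.0854, 0,0,0,0,0,0,0.0854]'
python3 - <<'E'
from h import *
plan([.4047,-.2645,.033],113.5)
c=capture("side")
for x in capsT(c): print(*x)
cv2.imwrite("pics/s1.png",c["frame"])
E
```

```text
time_s: 7.98
ee_pos: [0.4981, -0.0515, 0.2305]
ee_rot: [0.001, 0.549, 0.836, 0.0]
wrist_force: [0.1, -1.0, 0.8]
opening: 1.0
time_s: 8.65
ee_pos: [0.3996, -0.2663, 0.1973]
ee_rot: [-0.003, 0.552, 0.834, -0.001]
wrist_force: [-0.6, 1.3, -1.1]
opening: 1.001
t 8.65 p [ 0.3996 -0.2663  0.1973] yawx 113.0 zax [-0.005  0.002 -1.   ] F [-0.65  1.31 -1.05] open 1.001 q7 [ 0.02  0.23  0.64  1.78 -0.14  1.18  1.1 ]
world d [ 0.0051  0.0018 -0.1643] tool d [-0.0009  0.0061  0.1643]
rotvec [-0.004 -0.004 -0.009]
tool d after turn [-0.0004  0.0054  0.1643]
[145.7 196.1] 66 [0.086  0.4868 0.057 ]
[355.6 211.5] 1261 [0.6868 0.189  0.057 ]
[239.1 240.7] 79 [0.3169 0.1138 0.057 ]
[344.9 342.2] 2011 [ 0.4458 -0.3705  0.057 ]
[ 51.5 429.5] 4709 [-0.1087 -0.4382  0.057 ]
[ 46.1 472.2] 249 [-0.1089 -0.5268  0.057 ]
```

View pics/s1.png

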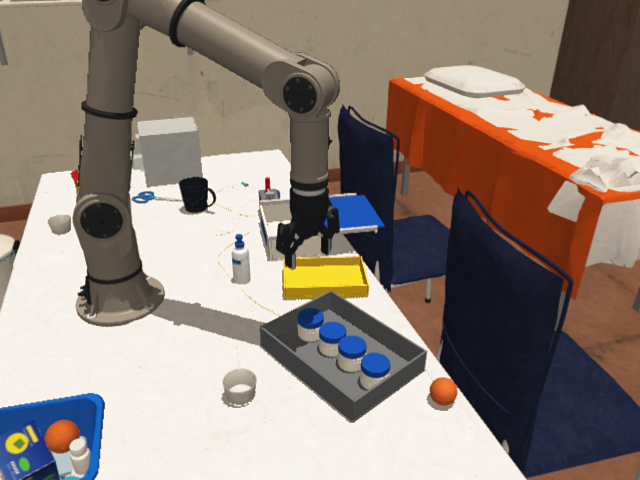

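Jars are still at (310,318) to (375,366), undisturbed, and the lid is open at (355,212). I'll go down on the first jar.

```bash
python3 -m crank '[-0.0005,0.0055,0.02,0,0,-0.006,0.0854, 0,0,0.035,0,0,0,0.0854, 0,0,0.035,0,0,0,0.0854, 0,0,0.03,0,0,0,0.0854, 0,0,0.025,0,0,0,0.0854, 0,0,0.019,0,0,0,0.0854, 0,0,0,0,0,0,0.0854]'
python3 - <<'E'
from h import *
plan([.4047,-.2645,.033],113.5)
E
```

```text
time_s: 9.28
ee_pos: [0.4079, -0.2596, 0.0335]
ee_rot: [-0.003, 0.545, 0.839, 0.0]
wrist_force: [-0.4, 0.7, -0.3]
opening: 0.999
t 9.28 p [ 0.4079 -0.2596  0.0335] yawx 114.0 zax [-0.006  0.004 -1.   ] F [-0.44  0.71 -0.31] open 0.999 q7 [ 0.1   0.46  0.55  1.96 -0.32  0.82  1.25]
world d [-0.0032 -0.0049 -0.0005] tool d [-0.0032 -0.0049  0.0005]
rotvec [-0.004 -0.006  0.008]
tool d after turn [-0.0032 -0.0049  0.0005]
```

```bash
python3 -m crank '[-0.003,-0.003,0,0,0,0,0.0854, 0,0,0,0,0,0,0.06, 0,0,0,0,0,0,0.04, 0,0,0,0,0,0,0.04, 0,0,0,0,0,0,0.04, 0,0,0,0,0,0,0.04]'
python3 -m crank '[0,0,-0.01,0,0,0,0.04, 0,0,-0.03,0,0,0,0.04, 0,0,-0.04,0,0,0,0.04, 0,0,-0.04,0,0,0,0.04, 0,0,-0.02,0,0,0,0.04, 0,0,0,0,0,0,0.04, 0,0,0,0,0,0,0.04]'
for i in 1 2 3 4; do python3 -m crank '[0,0,0,0,0,0,0.04]' | grep force; done
python3 - <<'E'
from h import *
plan([.50,-.072,.17],104)
c=capture("top")
for x in capsT(c): print(*x)
E
```

```text
time_s: 9.78
ee_pos: [0.4085, -0.268, 0.0386]
ee_rot: [0.002, 0.546, 0.838, 0.0]
wrist_force: [-1.4, -0.5, 5.8]
opening: 0.659
time_s: 10.37
ee_pos: [0.408, -0.2665, 0.1779]
ee_rot: [0.002, 0.546, 0.838, 0.001]
wrist_force: [0.0, 0.6, -4.0]
opening: 0.662
wrist_force: [-0.7, 0.8, -4.3]
wrist_force: [-0.0, -1.2, -3.6]
wrist_force: [-0.9, 0.6, -3.2]
wrist_force: [-0.1, -0.3, -4.0]
t 10.7 p [ 0.4064 -0.2659  0.1749] yawx 113.8 zax [-0.003  0.001 -1.   ] F [-0.1  -0.27 -4.01] open 0.66 q7 [ 0.02  0.26  0.63  1.8  -0.17  1.13  1.13]
world d [ 0.0936  0.1939 -0.0049] tool d [0.1395 0.1639 0.0049]
rotvec [-0.002 -0.002  0.172]
tool d after turn [0.1655 0.1377 0.0049]
[268.3 184.8] 3857 [0.6544 0.1606 0.057 ]
[544.6 453.4] 1671 [-0.0772 -0.5565  0.057 ]
```

The wrist carries about 4 N, so this jar is full. Next is the stock box, with the tool turned to yaw 174.

```bash
python3 -m crank '[0,0,-0.002,0,0,-0.118,0.04, 0,0,-0.002,0,0,-0.118,0.04, 0,0,-0.002,0,0,-0.118,0.04, 0,0,-0.002,0,0,-0.118,0.04, 0,0,0,0,0,-0.118,0.04, 0,0,0,0,0,-0.118,0.04, 0,0,0,0,0,-0.118,0.04, 0,0,0,0,0,-0.118,0.04]'
python3 -m crank '[0,0,0,0,0,-0.11,0.04, 0,0,0,0,0,0,0.04]'
python3 - <<'E'
from h import *
plan([.5285,.2244,.18],174)
E
```

```text
time_s: 11.42
ee_pos: [0.407, -0.2664, 0.1837]
ee_rot: [-0.001, 0.102, 0.995, 0.0]
wrist_force: [-0.4, -0.1, -4.2]
opening: 0.661
time_s: 11.58
ee_pos: [0.407, -0.2664, 0.1838]
ee_rot: [-0.001, 0.05, 0.999, 0.0]
wrist_force: [-0.3, -0.3, -3.4]
opening: 0.66
t 11.58 p [ 0.407  -0.2664  0.1838] yawx 174.3 zax [-0.001  0.001 -1.   ] F [-0.27 -0.3  -3.38] open 0.66 q7 [ 0.16  0.24  0.47  1.79 -0.12  1.15  2.13]
world d [ 0.1215  0.4908 -0.0038] tool d [-0.0723  0.5005  0.0039]
rotvec [ 0.    -0.001  0.005]
tool d after turn [-0.0695  0.5008  0.0038]
```

```bash
python3 -m crank '[-0.0055,0.0385,0,0,0,0,0.04, -0.0055,0.0385,0,0,0,0,0.04, -0.0055,0.0385,0,0,0,0,0.04, -0.0055,0.0385,0,0,0,0,0.04, -0.0055,0.0385,0,0,0,0,0.04, -0.0055,0.0385,0,0,0,0,0.04, -0.0055,0.0385,0,0,0,0,0.04, -0.0055,0.0385,0,0,0,0,0.04]'
python3 -m crank '[-0.0055,0.0385,0,0,0,0,0.04, -0.0055,0.0385,0,0,0,0,0.04, -0.0055,0.0385,0,0,0,0,0.04, -0.0055,0.0385,0,0,0,0,0.04, -0.0055,0.0385,0,0,0,0,0.04, 0,0,0,0,0,0,0.04, 0,0,0,0,0,0,0.04]'
python3 - <<'E'
from h import *
plan([.5285,.2244,.041],174)
E
```

```text
time_s: 12.25
ee_pos: [0.482, 0.0373, 0.1841]
ee_rot: [-0.0, 0.052, 0.999, -0.0]
wrist_force: [1.1, -0.2, -3.8]
opening: 0.662
time_s: 12.83
ee_pos: [0.5278, 0.2285, 0.1831]
ee_rot: [-0.001, 0.048, 0.999, 0.0]
wrist_force: [-0.7, -1.4, -3.5]
opening: 0.66
t 12.83 p [0.5278 0.2285 0.1831] yawx 174.5 zax [-0.002  0.001 -1.   ] F [-0.66 -1.42 -3.48] open 0.66 q7 [-0.54  0.4   0.15  1.54 -0.06  1.21  1.09]
world d [ 0.0007 -0.0041 -0.1421] tool d [-0.0014 -0.0041  0.1421]
rotvec [ 0.001 -0.002  0.008]
tool d after turn [-0.0011 -0.004   0.1421]
```

```bash
python3 -m crank '[-0.0012,-0.004,0.025,0,0,0.006,0.04, 0,0,0.035,0,0,0,0.04, 0,0,0.035,0,0,0,0.04, 0,0,0.025,0,0,0,0.04, 0,0,0.012,0,0,0,0.04, 0,0,0.005,0,0,0,0.04, 0,0,0,0,0,0,0.04]'
python3 - <<'E'
from h import *
plan([.5285,.2244,.041],174)
E
```

```text
time_s: 13.42
ee_pos: [0.5294, 0.219, 0.0466]
ee_rot: [-0.001, 0.054, 0.999, -0.001]
wrist_force: [-0.2, 0.1, -2.9]
opening: 0.66
t 13.42 p [0.5294 0.219  0.0466] yawx 173.8 zax [-0.001 -0.001 -1.   ] F [-0.24  0.07 -2.91] open 0.66 q7 [-0.52  0.54  0.14  1.7  -0.09  0.92  1.11]
world d [-0.0009  0.0054 -0.0056] tool d [0.0015 0.0052 0.0056]
rotvec [-0.001 -0.001 -0.004]
tool d after turn [0.0015 0.0052 0.0056]
```

```bash
python3 -m crank '[0.001,0.004,0.003,0,0,0,0.04, 0,0,0.0025,0,0,0,0.04, 0,0,0,0,0,0,0.04, 0,0,0,0,0,0,0.04]'
python3 -m crank '[0,0,0,0,0,0,0.072, 0,0,0,0,0,0,0.072, 0,0,0,0,0,0,0.072, 0,0,-0.02,0,0,0,0.072, 0,0,-0.035,0,0,0,0.072, 0,0,-0.04,0,0,0,0.0854, 0,0,-0.035,0,0,0,0.0854]'
python3 -m crank '[-0.005,-0.0385,-0.005,0,0,0,0.0854, -0.005,-0.0385,0,0,0,0,0.0854, -0.005,-0.0385,0,0,0,0,0.0854, -0.005,-0.0385,0,0,0,0,0.0854, 0,0,0,0,0,0,0.0854]'
python3 - <<'E'
from h import *
st()
c=capture("top");cv2.imwrite("pics/p1.png",cv2.resize(c["frame"][150:320,180:530],None,fx=2.2,fy=2.2))
for x in capsT(c): print(*x)
E
```

```text
time_s: 13.75
ee_pos: [0.5302, 0.2251, 0.0434]
ee_rot: [0.002, 0.053, 0.999, 0.001]
wrist_force: [1.0, 0.2, -1.2]
opening: 0.66
time_s: 14.33
ee_pos: [0.5289, 0.2251, 0.1739]
ee_rot: [0.0, 0.053, 0.999, 0.001]
wrist_force: [1.6, 1.3, 0.0]
opening: 1.0
time_s: 14.75
ee_pos: [0.5331, 0.0574, 0.1777]
ee_rot: [0.001, 0.061, 0.998, -0.004]
wrist_force: [1.3, -2.1, 0.5]
opening: 1.002
t 14.75 p [0.5331 0.0574 0.1777] yawx 173.1 zax [ 0.002 -0.007 -1.   ] F [ 1.3  -2.13  0.55] open 1.002 q7 [-0.32  0.33  0.23  1.66 -0.07  1.16  1.37]
[246.  184.4] 1521 [0.6568 0.2255 0.057 ]
[245.7 228.3] 283 [0.5274 0.2244 0.057 ]
[483.8 239.4] 337 [ 0.483  -0.4459  0.057 ]
[451.3 252.8] 648 [ 0.4466 -0.353   0.057 ]
[544.6 453.4] 1671 [-0.0772 -0.5565  0.057 ]
```

View pics/p1.png

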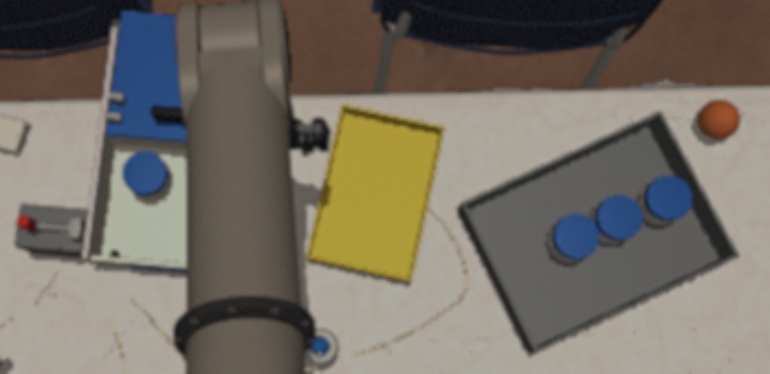

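Jar one stands upright in the stock box at (145,173) in the crop. The other three are at (575,237), (620,217) and (668,198).

```bash
python3 -m crank '[0,0,0,0,0,0.118,0.0854, 0,0,0,0,0,0.118,0.0854, 0,0,0,0,0,0.118,0.0854, 0,0,0,0,0,0.118,0.0854, 0,0,0,0,0,0.118,0.0854, 0,0,0,0,0,0.118,0.0854, 0,0,0,0,0,0.118,0.0854, 0,0,0,0,0,0.118,0.0854]'
python3 -m crank '[0,0,0,0,0,0.105,0.0854, 0,0,0,0,0,0,0.0854]'
python3 - <<'E'
from h import *
plan([.431,-.325,.17],113.5)
E
```

```text
time_s: 15.47
ee_pos: [0.5325, 0.0712, 0.1769]
ee_rot: [-0.0, 0.503, 0.864, 0.001]
wrist_force: [0.2, -0.3, -0.2]
opening: 1.004
time_s: 15.63
ee_pos: [0.5325, 0.0711, 0.1768]
ee_rot: [-0.0, 0.546, 0.838, 0.001]
wrist_force: [0.2, 0.1, 0.5]
opening: 1.0
t 15.63 p [0.5325 0.0711 0.1768] yawx 113.8 zax [ 0.     0.001 -1.   ] F [0.18 0.13 0.5 ] open 1.0 q7 [-0.47  0.34  0.4   1.66 -0.14  1.16  0.38]
world d [-0.1015 -0.3961 -0.0068] tool d [-0.3214 -0.2529  0.0063]
rotvec [ 0.001 -0.001  0.006]
tool d after turn [-0.3228 -0.251   0.0068]
```

```bash
python3 -m crank '[-0.03,-0.0235,0,0,0,0,0.0854, -0.03,-0.0235,0,0,0,0,0.0854, -0.03,-0.0235,0,0,0,0,0.0854, -0.03,-0.0235,0,0,0,0,0.0854, -0.03,-0.0235,0,0,0,0,0.0854, -0.03,-0.0235,0,0,0,0,0.0854, -0.03,-0.0235,0,0,0,0,0.0854, -0.03,-0.0235,0,0,0,0,0.0854]'
python3 -m crank '[-0.03,-0.0235,0,0,0,0,0.0854, -0.03,-0.0235,0,0,0,0,0.0854, -0.021,-0.017,0,0,0,0,0.0854, 0,0,0,0,0,0,0.0854, 0,0,0,0,0,0,0.0854, 0,0,0,0,0,0,0.0854]'
python3 - <<'E'
from h import *
plan([.431,-.325,.033],113.5)
E
```

```text
time_s: 16.3
ee_pos: [0.4574, -0.2268, 0.1771]
ee_rot: [0.0, 0.544, 0.839, 0.001]
wrist_force: [0.6, 0.2, 0.8]
opening: 0.995
time_s: 16.8
ee_pos: [0.4324, -0.3246, 0.1765]
ee_rot: [-0.0, 0.545, 0.839, 0.001]
wrist_force: [0.3, -0.1, 0.5]
opening: 1.0
t 16.8 p [ 0.4324 -0.3246  0.1765] yawx 114.0 zax [ 0.001  0.002 -1.   ] F [ 0.33 -0.06  0.48] open 1.0 q7 [ 0.17  0.37  0.59  1.66 -0.22  1.18  1.23]
world d [-0.0014 -0.0004 -0.1435] tool d [ 0.     -0.0016  0.1435]
rotvec [ 0.001 -0.001  0.008]
tool d after turn [ 0.0002 -0.0014  0.1435]
```

```bash
python3 -m crank '[0,-0.0015,0.03,0,0,0.006,0.0854, 0,0,0.035,0,0,0,0.0854, 0,0,0.035,0,0,0,0.0854, 0,0,0.025,0,0,0,0.0854, 0,0,0.018,0,0,0,0.0854, 0,0,0,0,0,0,0.0854]'
python3 -m crank '[0,0,0,0,0,0,0.06, 0,0,0,0,0,0,0.04, 0,0,0,0,0,0,0.04, 0,0,0,0,0,0,0.04, 0,0,0,0,0,0,0.04]'
python3 -m crank '[0,0,-0.01,0,0,0,0.04, 0,0,-0.03,0,0,0,0.04, 0,0,-0.04,0,0,0,0.04, 0,0,-0.04,0,0,0,0.04, 0,0,-0.02,0,0,0,0.04, 0,0,0,0,0,0,0.04, 0,0,0,0,0,0,0.04]'
for i in 1 2 3 4; do python3 -m crank '[0,0,0,0,0,0,0.04]' | grep force; done
python3 - <<'E'
from h import *
plan([.517,.115,.18],174)
E
```

```text
time_s: 17.3
ee_pos: [0.4288, -0.3215, 0.0296]
ee_rot: [-0.005, 0.546, 0.837, 0.001]
wrist_force: [-0.5, 0.3, 0.2]
opening: 1.001
time_s: 17.72
ee_pos: [0.4318, -0.3277, 0.0359]
ee_rot: [0.002, 0.548, 0.836, 0.0]
wrist_force: [0.8, 0.7, 6.2]
opening: 0.661
time_s: 18.3
ee_pos: [0.4304, -0.3276, 0.1757]
ee_rot: [0.002, 0.549, 0.836, 0.0]
wrist_force: [0.3, -0.4, -0.7]
opening: 0.661
wrist_force: [-0.8, 1.0, -0.8]
wrist_force: [-0.7, 0.8, -0.4]
wrist_force: [0.0, 0.4, -0.0]
wrist_force: [-0.2, -0.7, 0.1]
t 18.63 p [ 0.4292 -0.3264  0.1725] yawx 113.4 zax [-0.002  0.001 -1.   ] F [-0.15 -0.65  0.06] open 0.66 q7 [ 0.17  0.38  0.59  1.67 -0.22  1.17  1.23]
world d [0.0878 0.4414 0.0075] tool d [ 0.3701  0.2561 -0.0071]
rotvec [-0.    -0.003 -1.057]
tool d after turn [-0.0412  0.4481 -0.0075]
```

The wrist force reads about 0 with the jar held, so it is empty. It goes to the far slot of the tray, at yaw 166.5.

```bash
python3 -m crank '[0,0,0,0,0,-0.118,0.04, 0,0,0,0,0,-0.118,0.04, 0,0,0,0,0,-0.118,0.04, 0,0,0,0,0,-0.118,0.04, 0,0,0,0,0,-0.118,0.04, 0,0,0,0,0,-0.118,0.04, 0,0,0,0,0,-0.118,0.04, 0,0,0,0,0,-0.1,0.04]'
python3 -m crank '[0,0,0,0,0,0,0.04]'
python3 - <<'E'
from h import *
plan([.5563,-.0875,.17],166.5)
c=capture("top");h,s,v=hsv(c)
b=max(blobs((h>20)&(h<35)&(s>150)&(v>60)),key=lambda b:b[0][4]);bx=cv2.boxPoints(cv2.minAreaRect(np.argwhere(b[2])[:,::-1].astype(np.float32)));w=onz(c,bx,.038);print(np.round(w,3),w.mean(0))
for x in capsT(c): print(*x)
E
```

```text
time_s: 19.3
ee_pos: [0.4295, -0.3268, 0.173]
ee_rot: [-0.001, 0.115, 0.993, 0.0]
wrist_force: [0.4, -0.2, 0.4]
opening: 0.665
time_s: 19.38
ee_pos: [0.4296, -0.3267, 0.1731]
ee_rot: [-0.001, 0.117, 0.993, 0.0]
wrist_force: [-0.0, -0.0, 0.1]
opening: 0.667
t 19.38 p [ 0.4296 -0.3267  0.1731] yawx 166.6 zax [-0.001  0.001 -1.   ] F [-0.03 -0.02  0.14] open 0.667 q7 [ 0.31  0.35  0.41  1.66 -0.15  1.16  2.09]
world d [ 0.1267  0.2392 -0.0031] tool d [-0.0678  0.2621  0.0031]
rotvec [ 0.001 -0.001  0.001]
tool d after turn [-0.0674  0.2622  0.0031]
[[ 0.414  0.016  0.038]
 [ 0.617 -0.032  0.038]
 [ 0.583 -0.164  0.038]
 [ 0.383 -0.113  0.038]] [ 0.49922591 -0.07331886  0.038     ]
[268.3 184.8] 3856 [0.6544 0.1607 0.057 ]
[245.7 228.3] 283 [0.5274 0.2244 0.057 ]
[544.6 453.4] 1674 [-0.0772 -0.5565  0.057 ]
```

```bash
python3 -m crank '[-0.01,0.0375,0,0,0,0,0.04, -0.01,0.0375,0,0,0,0,0.04, -0.01,0.0375,0,0,0,0,0.04, -0.01,0.0375,0,0,0,0,0.04, -0.01,0.0375,0,0,0,0,0.04, -0.01,0.0375,0,0,0,0,0.04, -0.01,0.0375,0,0,0,0,0.04, 0,0,0,0,0,0,0.04]'
python3 -m crank '[0,0,0.02,0,0,0,0.04, 0,0,0.035,0,0,0,0.04, 0,0,0.035,0,0,0,0.04, 0,0,0.02,0,0,0,0.04, 0,0,0.009,0,0,0,0.04, 0,0,0,0,0,0,0.04, 0,0,0,0,0,0,0.04]'
python3 - <<'E'
from h import *
plan([.559,-.0878,.044],166.5)
E
```

```text
time_s: 20.1
ee_pos: [0.5633, -0.0755, 0.1729]
ee_rot: [0.001, 0.111, 0.994, 0.004]
wrist_force: [0.6, 2.2, 0.2]
opening: 0.658
time_s: 20.68
ee_pos: [0.5598, -0.0884, 0.0552]
ee_rot: [0.0, 0.118, 0.993, -0.0]
wrist_force: [0.5, -0.4, 0.5]
opening: 0.659
t 20.68 p [ 0.5598 -0.0884  0.0552] yawx 166.4 zax [ 0.001 -0.    -1.   ] F [ 0.51 -0.36  0.45] open 0.659 q7 [-0.07  0.52  0.27  1.71 -0.17  0.93  1.6 ]
world d [-0.0008  0.0006 -0.0112] tool d [0.0009 0.0004 0.0112]
rotvec [-0.     0.001 -0.001]
tool d after turn [0.0009 0.0004 0.0112]
```

```bash
python3 -m crank '[0,0,0.006,0,0,0,0.04, 0,0,0.004,0,0,0,0.04, 0,0,0,0,0,0,0.04, 0,0,0,0,0,0,0.072, 0,0,0,0,0,0,0.072, 0,0,0,0,0,0,0.072, 0,0,-0.01,0,0,0,0.072, 0,0,-0.02,0,0,0,0.072]'
python3 -m crank '[0,0,-0.04,0,0,0,0.0854, 0,0,-0.04,0,0,0,0.0854, 0,0,-0.02,0,0,0,0.0854, 0,0,0,0,0,0,0.0854]'
python3 -m crank '[0,0,0,0,0,0.118,0.0854, 0,0,0,0,0,0.118,0.0854, 0,0,0,0,0,0.118,0.0854, 0,0,0,0,0,0.118,0.0854, 0,0,0,0,0,0.118,0.0854, 0,0,0,0,0,0.118,0.0854, 0,0,0,0,0,0.118,0.0854, 0,0,0,0,0,0.1,0.0854]'
python3 - <<'E'
from h import *
c=capture("top")
for x in capsT(c): print(*x)
cv2.imwrite("pics/p2.png",cv2.resize(c["frame"][150:320,180:530],None,fx=2.2,fy=2.2))
plan([.457,-.385,.17],113.5)
E
```

```text
time_s: 21.35
ee_pos: [0.5571, -0.0876, 0.0734]
ee_rot: [-0.003, 0.118, 0.993, 0.0]
wrist_force: [0.3, -0.2, -0.7]
opening: 0.843
time_s: 21.68
ee_pos: [0.5636, -0.0891, 0.1823]
ee_rot: [0.007, 0.118, 0.993, 0.0]
wrist_force: [0.9, 0.0, 1.0]
opening: 1.0
time_s: 22.35
ee_pos: [0.559, -0.0879, 0.1749]
ee_rot: [-0.0, 0.551, 0.834, -0.0]
wrist_force: [0.3, -0.2, 0.6]
opening: 1.002
[268.3 184.8] 3856 [0.6544 0.1607 0.057 ]
[245.7 228.3] 283 [0.5274 0.2244 0.057 ]
[483.8 239.4] 338 [ 0.4831 -0.4459  0.057 ]
[461.  248.5] 322 [ 0.4584 -0.3809  0.057 ]
[544.6 453.4] 1671 [-0.0772 -0.5566  0.057 ]
t 22.4 p [ 0.559  -0.0879  0.1748] yawx 113.0 zax [-0.  0. -1.] F [-0.29 -0.56  0.43] open 0.999 q7 [-0.23  0.41  0.49  1.59 -0.2   1.19  0.7 ]
world d [-0.102  -0.2971 -0.0048] tool d [-0.2337 -0.2099  0.0049]
rotvec [-0.    -0.    -0.009]
tool d after turn [-0.2318 -0.212   0.0048]
```

View pics/p2.png

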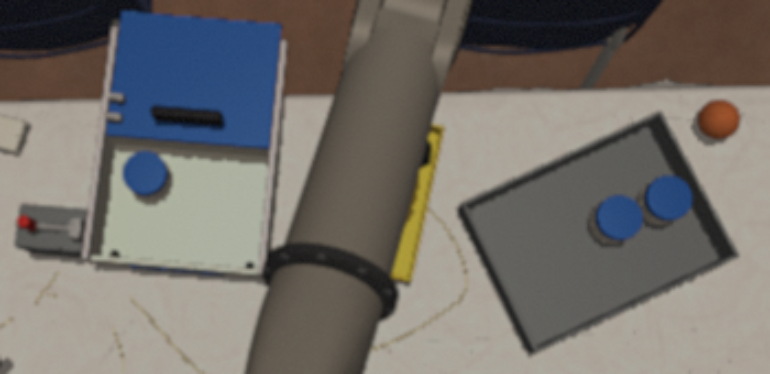

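One jar is in the box; the remaining two are in the bin at (620,217) and (668,198). The tray is hidden by the arm. Next jar:

```bash
python3 -m crank '[-0.0288,-0.0262,0,0,0,-0.009,0.0854, -0.0288,-0.0262,0,0,0,0,0.0854, -0.0288,-0.0262,0,0,0,0,0.0854, -0.0288,-0.0262,0,0,0,0,0.0854, -0.0288,-0.0262,0,0,0,0,0.0854, -0.0288,-0.0262,0,0,0,0,0.0854, -0.0288,-0.0262,0,0,0,0,0.0854, -0.0288,-0.0262,0,0,0,0,0.0854]'
python3 -m crank '[0,0,0,0,0,0,0.0854, 0,0,0,0,0,0,0.0854, 0,0,0,0,0,0,0.0854]'
python3 - <<'E'
from h import *
plan([.458,-.383,.033],113.5)
E
```

```text
time_s: 23.07
ee_pos: [0.4601, -0.3849, 0.175]
ee_rot: [-0.0, 0.544, 0.839, 0.0]
wrist_force: [1.1, -0.8, 0.3]
opening: 0.999
time_s: 23.32
ee_pos: [0.461, -0.3831, 0.1746]
ee_rot: [-0.0, 0.545, 0.839, 0.001]
wrist_force: [0.5, -0.8, 1.2]
opening: 1.0
t 23.32 p [ 0.461  -0.3831  0.1746] yawx 114.0 zax [ 0.     0.001 -1.   ] F [ 0.46 -0.8   1.2 ] open 1.0 q7 [ 0.29  0.49  0.56  1.49 -0.27  1.24  1.3 ]
world d [-3.000e-03  1.000e-04 -1.416e-01] tool d [ 0.0012 -0.0028  0.1416]
rotvec [ 0.001 -0.001  0.009]
tool d after turn [ 0.0013 -0.0027  0.1416]
```

```bash
python3 -m crank '[0.001,-0.002,0.03,0,0,0.006,0.0854, 0,0,0.035,0,0,0,0.0854, 0,0,0.035,0,0,0,0.0854, 0,0,0.025,0,0,0,0.0854, 0,0,0.016,0,0,0,0.0854, 0,0,0,0,0,0,0.0854]'
python3 -m crank '[0,0,0,0,0,0,0.06, 0,0,0,0,0,0,0.04, 0,0,0,0,0,0,0.04, 0,0,0,0,0,0,0.04, 0,0,0,0,0,0,0.04]'
python3 -m crank '[0,0,-0.01,0,0,0,0.04, 0,0,-0.03,0,0,0,0.04, 0,0,-0.04,0,0,0,0.04, 0,0,-0.04,0,0,0,0.04, 0,0,-0.02,0,0,0,0.04, 0,0,0,0,0,0,0.04, 0,0,0,0,0,0,0.04]'
for i in 1 2 3 4; do python3 -m crank '[0,0,0,0,0,0,0.04]' | grep force; done
python3 - <<'E'
from h import *
plan([.517,.115,.18],174)
plan([.499,-.073,.18],166.5)
E
```

```text
time_s: 23.82
ee_pos: [0.4578, -0.378, 0.0293]
ee_rot: [-0.005, 0.545, 0.838, 0.001]
wrist_force: [-0.8, 0.8, -0.2]
opening: 0.999
time_s: 24.23
ee_pos: [0.4604, -0.3844, 0.0361]
ee_rot: [0.002, 0.547, 0.837, 0.0]
wrist_force: [0.0, 0.9, 6.4]
opening: 0.663
time_s: 24.82
ee_pos: [0.4591, -0.3842, 0.1759]
ee_rot: [0.002, 0.548, 0.837, -0.0]
wrist_force: [-0.5, 0.9, -0.6]
opening: 0.661
wrist_force: [-0.0, 0.1, -0.9]
wrist_force: [-0.3, 1.2, -0.7]
wrist_force: [-0.4, -0.2, -0.3]
wrist_force: [-0.5, 0.3, -0.8]
t 25.15 p [ 0.4581 -0.3828  0.1723] yawx 113.6 zax [-0.002  0.002 -1.   ] F [-0.46  0.27 -0.79] open 0.663 q7 [ 0.28  0.49  0.56  1.5  -0.27  1.23  1.3 ]
world d [0.0589 0.4978 0.0077] tool d [ 0.4326  0.2533 -0.007 ]
rotvec [-0.    -0.003 -1.054]
tool d after turn [-0.0065  0.5013 -0.0077]
t 25.15 p [ 0.4581 -0.3828  0.1723] yawx 113.6 zax [-0.002  0.002 -1.   ] F [-0.46  0.27 -0.79] open 0.663 q7 [ 0.28  0.49  0.56  1.5  -0.27  1.23  1.3 ]
world d [0.0409 0.3098 0.0077] tool d [ 0.2675  0.1615 -0.0073]
rotvec [-0.    -0.003 -0.923]
tool d after turn [ 0.0326  0.3108 -0.0077]
```

About -0.7 N, so this one is empty too and goes to the near tray slot.

```bash
python3 -m crank '[0,0,0,0,0,-0.118,0.04, 0,0,0,0,0,-0.118,0.04, 0,0,0,0,0,-0.118,0.04, 0,0,0,0,0,-0.118,0.04, 0,0,0,0,0,-0.118,0.04, 0,0,0,0,0,-0.118,0.04, 0,0,0,0,0,-0.118,0.04, 0,0,0,0,0,-0.1,0.04]'
python3 -m crank '[0.0108,0.0345,0,0,0,0,0.04, 0.0108,0.0345,0,0,0,0,0.04, 0.0108,0.0345,0,0,0,0,0.04, 0.0108,0.0345,0,0,0,0,0.04, 0.0108,0.0345,0,0,0,0,0.04, 0.0108,0.0345,0,0,0,0,0.04, 0.0108,0.0345,0,0,0,0,0.04, 0.0108,0.0345,0,0,0,0,0.04]'
python3 -m crank '[0.0108,0.0345,0,0,0,0,0.04, 0,0,0,0,0,0,0.04, 0,0,0,0,0,0,0.04, 0,0,0,0,0,0,0.04]'
python3 - <<'E'
from h import *
plan([.4358,-.0578,.0435],166.5)
c=capture("top")
for x in capsT(c): print(*x)
E
```

```text
time_s: 25.82
ee_pos: [0.4583, -0.3833, 0.173]
ee_rot: [-0.001, 0.113, 0.994, 0.0]
wrist_force: [0.9, 0.3, -0.3]
opening: 0.658
time_s: 26.48
ee_pos: [0.4375, -0.0934, 0.1734]
ee_rot: [-0.0, 0.116, 0.993, -0.0]
wrist_force: [0.6, -0.1, 1.0]
opening: 0.661
time_s: 26.82
ee_pos: [0.4356, -0.0595, 0.1735]
ee_rot: [-0.0, 0.116, 0.993, -0.0]
wrist_force: [-0.1, -0.6, -0.5]
opening: 0.657
t 26.82 p [ 0.4356 -0.0595  0.1735] yawx 166.7 zax [-0.001 -0.001 -1.   ] F [-0.08 -0.56 -0.5 ] open 0.657 q7 [-0.09  0.14  0.21  1.91 -0.03  1.1   1.47]
world d [ 0.0002  0.0017 -0.13  ] tool d [1.0e-04 1.8e-03 1.3e-01]
rotvec [-0.001 -0.     0.003]
tool d after turn [0.0002 0.0017 0.13  ]
[268.4 184.8] 3857 [0.6544 0.1605 0.057 ]
[245.7 228.3] 282 [0.5274 0.2243 0.057 ]
[483.8 239.4] 337 [ 0.483  -0.4459  0.057 ]
[544.6 453.4] 1672 [-0.0772 -0.5565  0.057 ]
```

```bash
python3 -m crank '[0,0.0018,0.02,0,0,0,0.04, 0,0,0.035,0,0,0,0.04, 0,0,0.035,0,0,0,0.04, 0,0,0.02,0,0,0,0.04, 0,0,0.01,0,0,0,0.04, 0,0,0,0,0,0,0.04, 0,0,0,0,0,0,0.04]'
python3 - <<'E'
from h import *
plan([.4358,-.0578,.0435],166.5)
E
```

```text
time_s: 27.45
ee_pos: [0.4359, -0.0588, 0.0534]
ee_rot: [-0.001, 0.118, 0.993, -0.0]
wrist_force: [0.0, -0.3, 0.0]
opening: 0.664
t 27.45 p [ 0.4359 -0.0588  0.0534] yawx 166.5 zax [-0.001 -0.001 -1.   ] F [ 0.03 -0.31  0.  ] open 0.664 q7 [-0.07  0.31  0.2   2.05 -0.08  0.79  1.51]
world d [-0.0001  0.001  -0.0099] tool d [0.0003 0.0009 0.0099]
rotvec [-0.001 -0.001 -0.   ]
tool d after turn [0.0003 0.0009 0.0099]
```

```bash
python3 -m crank '[0,0,0.006,0,0,0,0.04, 0,0,0.0035,0,0,0,0.04, 0,0,0,0,0,0,0.04, 0,0,0,0,0,0,0.072, 0,0,0,0,0,0,0.072, 0,0,0,0,0,0,0.072, 0,0,-0.01,0,0,0,0.072, 0,0,-0.02,0,0,0,0.072]'
python3 -m crank '[0,0,-0.04,0,0,0,0.0854, 0,0,-0.04,0,0,0,0.0854, 0,0,-0.02,0,0,0,0.0854, 0,0,0,0,0,0,0.0854]'
python3 -m crank '[0,0,0,0,0,0.118,0.0854, 0,0,0,0,0,0.118,0.0854, 0,0,0,0,0,0.118,0.0854, 0,0,0,0,0,0.118,0.0854, 0,0,0,0,0,0.118,0.0854, 0,0,0,0,0,0.118,0.0854, 0,0,0,0,0,0.118,0.0854, 0,0,0,0,0,0.1,0.0854]'
python3 - <<'E'
from h import *
c=capture("top")
for x in capsT(c): print(*x)
plan([.483,-.4445,.17],113.5)
E
```

```text
time_s: 28.12
ee_pos: [0.4341, -0.0569, 0.073]
ee_rot: [-0.003, 0.116, 0.993, -0.0]
wrist_force: [0.3, -0.3, 0.0]
opening: 0.84
time_s: 28.45
ee_pos: [0.4404, -0.0576, 0.1799]
ee_rot: [0.006, 0.116, 0.993, 0.001]
wrist_force: [-0.2, -0.1, -0.8]
opening: 1.002
time_s: 29.12
ee_pos: [0.4356, -0.0571, 0.1736]
ee_rot: [-0.001, 0.55, 0.835, -0.0]
wrist_force: [0.2, -0.2, 0.6]
opening: 1.002
[268.3 184.8] 3856 [0.6544 0.1607 0.057 ]
[245.8 228.3] 281 [0.5274 0.2243 0.057 ]
[483.8 239.4] 337 [ 0.483  -0.4459  0.057 ]
[544.6 453.4] 1669 [-0.0772 -0.5566  0.057 ]
t 29.17 p [ 0.4356 -0.057   0.1736] yawx 113.2 zax [-0.001  0.    -1.   ] F [ 0.72  0.73 -0.18] open 0.999 q7 [-0.17  0.14  0.3   1.91 -0.05  1.1   0.54]
world d [ 0.0474 -0.3875 -0.0036] tool d [-0.3749 -0.1088  0.0035]
rotvec [-0.001 -0.001 -0.006]
tool d after turn [-0.3742 -0.111   0.0036]
```

```bash
python3 -m crank '[-0.0375,-0.011,0,0,0,-0.006,0.0854, -0.0375,-0.011,0,0,0,0,0.0854, -0.0375,-0.011,0,0,0,0,0.0854, -0.0375,-0.011,0,0,0,0,0.0854, -0.0375,-0.011,0,0,0,0,0.0854, -0.0375,-0.011,0,0,0,0,0.0854, -0.0375,-0.011,0,0,0,0,0.0854, -0.0375,-0.011,0,0,0,0,0.0854]'
python3 -m crank '[-0.0375,-0.011,0,0,0,0,0.0854, -0.0375,-0.011,0,0,0,0,0.0854, 0,0,0,0,0,0,0.0854, 0,0,0,0,0,0,0.0854, 0,0,0,0,0,0,0.0854]'
python3 - <<'E'
from h import *
plan([.483,-.4445,.033],113.5)
c=capture("top");cv2.imwrite("pics/p3.png",cv2.resize(c["frame"][150:320,180:530],None,fx=2.2,fy=2.2))
for x in capsT(c): print(*x)
E
```

```text
time_s: 29.83
ee_pos: [0.4771, -0.3685, 0.1734]
ee_rot: [-0.001, 0.544, 0.839, 0.0]
wrist_force: [0.5, 0.2, 0.6]
opening: 1.001
time_s: 30.25
ee_pos: [0.4875, -0.4438, 0.173]
ee_rot: [-0.001, 0.545, 0.839, 0.001]
wrist_force: [-0.1, 1.8, -0.2]
opening: 1.0
t 30.25 p [ 0.4875 -0.4438  0.173 ] yawx 114.0 zax [-0.001  0.002 -1.   ] F [-0.15  1.78 -0.17] open 1.0 q7 [ 0.45  0.61  0.45  1.29 -0.26  1.3   1.31]
world d [-0.0045 -0.0007 -0.14  ] tool d [ 0.0008 -0.0043  0.14  ]
rotvec [-0.    -0.002  0.009]
tool d after turn [ 0.0012 -0.0044  0.14  ]
[268.3 184.8] 3860 [0.6544 0.1607 0.057 ]
[354.8 214.2] 281 [ 0.5623 -0.087   0.057 ]
[245.7 228.3] 283 [0.5274 0.2244 0.057 ]
[479.4 234.5] 70 [ 0.4971 -0.4345  0.057 ]
[344.9 258.8] 286 [ 0.4349 -0.0556  0.057 ]
[544.6 453.4] 1671 [-0.0771 -0.5565  0.057 ]
```

View pics/p3.png

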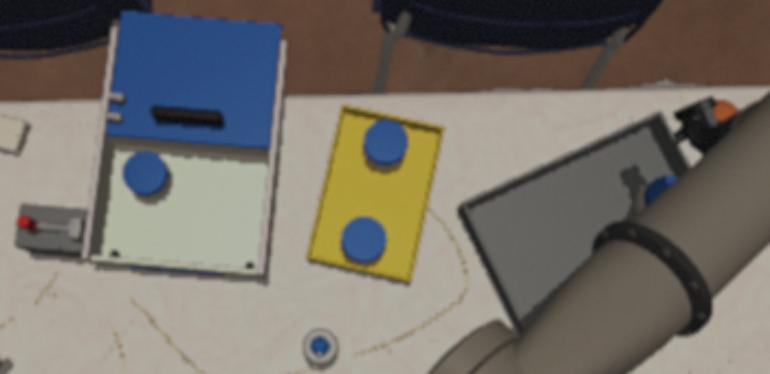

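Both empties stand in the tray at (385,142) and (364,240), with the full jar in the box at (145,173). The last jar is under the gripper.

```bash
python3 -m crank '[0.001,-0.0035,0.03,0,0,0.006,0.0854, 0,0,0.035,0,0,0,0.0854, 0,0,0.035,0,0,0,0.0854, 0,0,0.025,0,0,0,0.0854, 0,0,0.013,0,0,0,0.0854, 0,0,0,0,0,0,0.0854]'
python3 -m crank '[0,0,0,0,0,0,0.06, 0,0,0,0,0,0,0.04, 0,0,0,0,0,0,0.04, 0,0,0,0,0,0,0.04, 0,0,0,0,0,0,0.04]'
python3 -m crank '[0,0,-0.01,0,0,0,0.04, 0,0,-0.03,0,0,0,0.04, 0,0,-0.04,0,0,0,0.04, 0,0,-0.04,0,0,0,0.04, 0,0,-0.02,0,0,0,0.04, 0,0,0,0,0,0,0.04, 0,0,0,0,0,0,0.04]'
for i in 1 2 3 4; do python3 -m crank '[0,0,0,0,0,0,0.04]' | grep force; done
python3 - <<'E'
from h import *
plan([.517,.115,.18],174)
E
```

```text
time_s: 30.8
ee_pos: [0.4831, -0.441, 0.0329]
ee_rot: [-0.004, 0.546, 0.838, 0.001]
wrist_force: [-0.0, 0.4, -0.1]
opening: 1.002
time_s: 31.22
ee_pos: [0.4856, -0.4471, 0.0397]
ee_rot: [0.003, 0.547, 0.837, -0.001]
wrist_force: [0.2, -0.3, 6.2]
opening: 0.662
time_s: 31.8
ee_pos: [0.4845, -0.4455, 0.178]
ee_rot: [0.002, 0.547, 0.837, 0.0]
wrist_force: [0.2, 0.1, -4.2]
opening: 0.665
wrist_force: [-0.1, 0.5, -2.9]
wrist_force: [-0.6, -0.4, -1.6]
wrist_force: [0.3, -0.3, -2.2]
wrist_force: [-1.0, -0.8, -1.8]
t 32.13 p [ 0.4834 -0.4443  0.1743] yawx 113.6 zax [-0.003  0.002 -1.   ] F [-0.97 -0.76 -1.82] open 0.662 q7 [ 0.45  0.6   0.45  1.3  -0.26  1.3   1.31]
world d [0.0336 0.5593 0.0057] tool d [ 0.499   0.2547 -0.0044]
rotvec [ 0.    -0.004 -1.054]
tool d after turn [ 0.0251  0.5597 -0.0057]
```

```bash
python3 -m crank '[0,0,-0.001,0,0,-0.118,0.04, 0,0,-0.001,0,0,-0.118,0.04, 0,0,-0.001,0,0,-0.118,0.04, 0,0,-0.001,0,0,-0.118,0.04, 0,0,0,0,0,-0.118,0.04, 0,0,0,0,0,-0.118,0.04, 0,0,0,0,0,-0.118,0.04, 0,0,0,0,0,-0.118,0.04]'
python3 -m crank '[0,0,0,0,0,-0.11,0.04, 0,0,0,0,0,0,0.04]'
for i in 1 2 3 4; do python3 -m crank '[0,0,0,0,0,0,0.04]' | grep force; done
python3 - <<'E'
from h import *
plan([.517,.115,.18],174)
E
```

```text
time_s: 32.8
ee_pos: [0.4836, -0.4449, 0.1793]
ee_rot: [-0.001, 0.104, 0.995, 0.0]
wrist_force: [-1.3, -0.1, -2.9]
opening: 0.664
time_s: 32.97
ee_pos: [0.4836, -0.445, 0.1794]
ee_rot: [-0.001, 0.052, 0.999, 0.001]
wrist_force: [0.7, -0.2, -1.7]
opening: 0.659
wrist_force: [0.5, -0.0, -3.2]
wrist_force: [-0.2, -0.6, -2.8]
wrist_force: [-0.5, -0.6, -1.9]
wrist_force: [0.8, -0.4, -2.2]
t 33.3 p [ 0.484  -0.445   0.1802] yawx 173.9 zax [-0.  0. -1.] F [ 0.81 -0.44 -2.22] open 0.657 q7 [ 0.58  0.57  0.23  1.28 -0.13  1.3   2.27]
world d [ 3.3e-02  5.6e-01 -2.0e-04] tool d [2.630e-02 5.604e-01 1.000e-04]
rotvec [-0.    -0.    -0.001]
tool d after turn [2.580e-02 5.604e-01 2.000e-04]
```

Mean is about -2.4 N, so this jar is full and goes in the stock box.

```bash
python3 -m crank '[0.0017,0.0373,0,0,0,0,0.04, 0.0017,0.0373,0,0,0,0,0.04, 0.0017,0.0373,0,0,0,0,0.04, 0.0017,0.0373,0,0,0,0,0.04, 0.0017,0.0373,0,0,0,0,0.04, 0.0017,0.0373,0,0,0,0,0.04, 0.0017,0.0373,0,0,0,0,0.04, 0.0017,0.0373,0,0,0,0,0.04]'
python3 -m crank '[0.0017,0.0373,0,0,0,0,0.04, 0.0017,0.0373,0,0,0,0,0.04, 0.0017,0.0373,0,0,0,0,0.04, 0.0017,0.0373,0,0,0,0,0.04, 0.0017,0.0373,0,0,0,0,0.04, 0.0017,0.0373,0,0,0,0,0.04, 0.0017,0.0373,0,0,0,0,0.04, 0,0,0,0,0,0,0.04]'
python3 -m crank '[0,0,0,0,0,0,0.04, 0,0,0,0,0,0,0.04]'
python3 - <<'E'
from h import *
plan([.517,.115,.042],174)
c=capture("top")
for x in capsT(c): print(*x)
E
```

```text
time_s: 33.97
ee_pos: [0.5016, -0.1452, 0.1807]
ee_rot: [0.0, 0.053, 0.999, -0.0]
wrist_force: [0.7, -0.7, -2.8]
opening: 0.656
time_s: 34.63
ee_pos: [0.5162, 0.1265, 0.1808]
ee_rot: [0.0, 0.045, 0.999, 0.005]
wrist_force: [0.7, 3.2, -2.6]
opening: 0.666
time_s: 34.8
ee_pos: [0.5172, 0.1137, 0.1804]
ee_rot: [0.0, 0.052, 0.999, -0.001]
wrist_force: [0.4, -1.0, -1.5]
opening: 0.659
t 34.8 p [0.5172 0.1137 0.1804] yawx 174.0 zax [ 0.    -0.001 -1.   ] F [ 0.41 -0.97 -1.46] open 0.659 q7 [-0.24  0.31 -0.01  1.67  0.    1.16  1.21]
world d [-0.0002  0.0013 -0.1384] tool d [0.0004 0.0014 0.1384]
rotvec [-0.001  0.     0.   ]
tool d after turn [0.0004 0.0013 0.1384]
[241.2 157.8] 110 [0.7379 0.2408 0.057 ]
[292.9 181.9] 1135 [0.6617 0.0896 0.057 ]
[354.8 214.2] 280 [ 0.5624 -0.087   0.057 ]
[344.8 258.8] 285 [ 0.4348 -0.0556  0.057 ]
[544.6 453.4] 1671 [-0.0771 -0.5565  0.057 ]
```

```bash
python3 -m crank '[0,0.001,0.02,0,0,0,0.04, 0,0,0.035,0,0,0,0.04, 0,0,0.035,0,0,0,0.04, 0,0,0.025,0,0,0,0.04, 0,0,0.012,0,0,0,0.04, 0,0,0.004,0,0,0,0.04, 0,0,0,0,0,0,0.04, 0,0,0,0,0,0,0.04]'
python3 - <<'E'
from h import *
plan([.517,.115,.0425],174)
E
```

```text
time_s: 35.52
ee_pos: [0.5185, 0.1141, 0.0503]
ee_rot: [0.001, 0.053, 0.999, 0.0]
wrist_force: [0.1, -0.8, -2.0]
opening: 0.658
t 35.52 p [0.5185 0.1141 0.0503] yawx 173.9 zax [ 0.002 -0.    -1.   ] F [ 0.1  -0.77 -2.01] open 0.658 q7 [-0.24  0.46 -0.01  1.81  0.01  0.87  1.21]
world d [-0.0015  0.0009 -0.0078] tool d [0.0016 0.0008 0.0078]
rotvec [ 0.     0.002 -0.002]
tool d after turn [0.0016 0.0008 0.0078]
```

Lower, release, lift, then turn to yaw 84 for the handle.

```bash
python3 -m crank '[0,0,0.005,0,0,0,0.04, 0,0,0.0025,0,0,0,0.04, 0,0,0,0,0,0,0.04, 0,0,0,0,0,0,0.04]'
python3 -m crank '[0,0,0,0,0,0,0.072, 0,0,0,0,0,0,0.072, 0,0,0,0,0,0,0.072, 0,0,-0.02,0,0,0,0.072, 0,0,-0.035,0,0,0,0.072, 0,0,-0.04,0,0,0,0.072, 0,0,-0.04,0,0,0,0.06, 0,0,0,0,0,0,0.06]'
python3 -m crank '[0,-0.02,0,0,0,0.118,0.06, 0,0,0,0,0,0.118,0.06, 0,0,0,0,0,0.118,0.06, 0,0,0,0,0,0.118,0.06, 0,0,0,0,0,0.118,0.06, 0,0,0,0,0,0.118,0.06, 0,0,0,0,0,0.118,0.06, 0,0,0,0,0,0.118,0.06]'
python3 -m crank '[0,0,0,0,0,0.118,0.06, 0,0,0,0,0,0.118,0.06, 0,0,0,0,0,0.118,0.06, 0,0,0,0,0,0.118,0.06, 0,0,0,0,0,0.118,0.06, 0,0,0,0,0,0.035,0.06, 0,0,0,0,0,0,0.06]'
python3 - <<'E'
from h import *
plan([.5919,.1664,.17],84)
c=capture("side")
cv2.imwrite("pics/s2.png",cv2.resize(c["frame"][150:400,230:470],None,fx=2.4,fy=2.4))
E
```

```text
time_s: 35.85
ee_pos: [0.5192, 0.115, 0.0439]
ee_rot: [0.002, 0.052, 0.999, 0.0]
wrist_force: [-0.3, 0.1, 5.2]
opening: 0.659
time_s: 36.52
ee_pos: [0.5223, 0.115, 0.1848]
ee_rot: [0.007, 0.053, 0.999, 0.002]
wrist_force: [1.1, 0.4, 1.0]
opening: 0.704
time_s: 37.18
ee_pos: [0.5143, 0.0938, 0.1757]
ee_rot: [-0.001, 0.504, 0.864, -0.001]
wrist_force: [0.1, 0.8, -0.9]
opening: 0.704
time_s: 37.77
ee_pos: [0.5144, 0.0939, 0.1758]
ee_rot: [-0.0, 0.743, 0.669, -0.001]
wrist_force: [0.4, -0.4, 0.4]
opening: 0.704
t 37.77 p [0.5144 0.0939 0.1758] yawx 84.0 zax [-0.002 -0.002 -1.   ] F [ 0.43 -0.43  0.45] open 0.704 q7 [-0.42  0.31  0.26  1.7  -0.08  1.15 -0.24]
world d [ 0.0775  0.0725 -0.0058] tool d [0.0802 0.0696 0.0055]
rotvec [-0.002  0.002  0.   ]
tool d after turn [0.0802 0.0695 0.0058]
```

View pics/s2.png

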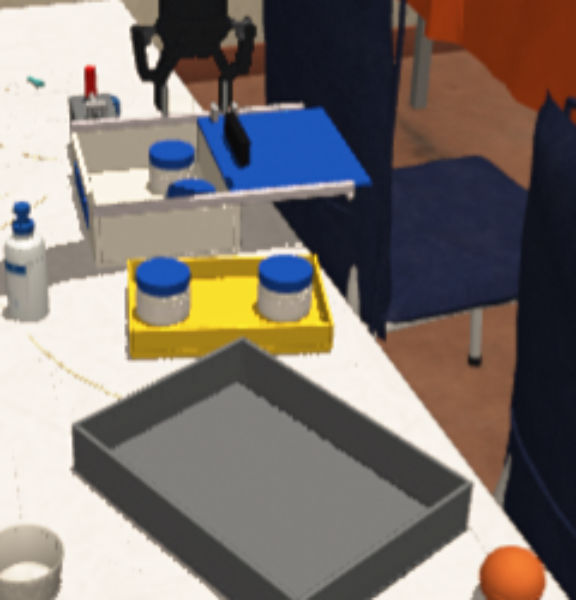

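Bin is empty, both empties are upright in the tray (163,290) and (285,288), and two caps show in the box. Now the handle.

```bash
python3 -m crank '[0.02,0.0174,0,0,0,0,0.06, 0.02,0.0174,0,0,0,0,0.06, 0.02,0.0174,0,0,0,0,0.06, 0.02,0.0174,0,0,0,0,0.06, 0,0,0,0,0,0,0.06, 0,0,0.02,0,0,0,0.06, 0,0,0,0,0,0,0.06]'
python3 - <<'E'
from h import *
plan([.5919,.1664,.097],84)
E
```

```text
time_s: 38.4
ee_pos: [0.5902, 0.1664, 0.1529]
ee_rot: [-0.001, 0.742, 0.67, -0.004]
wrist_force: [-0.8, -0.1, -0.3]
opening: 0.702
t 38.4 p [0.5902 0.1664 0.1529] yawx 84.2 zax [-0.007 -0.003 -1.   ] F [-0.84 -0.09 -0.26] open 0.702 q7 [-0.46  0.51  0.23  1.46 -0.12  1.19 -0.31]
world d [ 0.0017 -0.     -0.0559] tool d [0.0004 0.0021 0.0559]
rotvec [-0.007  0.004  0.003]
tool d after turn [0.0002 0.0017 0.0559]
```

```bash
python3 -m crank '[0,0.001,0.02,0,0,0,0.06, 0,0,0.02,0,0,0,0.06, 0,0,0.013,0,0,0,0.06, 0,0,0,0,0,0,0, 0,0,0,0,0,0,0, 0,0,0,0,0,0,0, 0,0,0,0,0,0,0, 0,0,0,0,0,0,0]'
python3 -m crank '[0,-0.01,0,0,0,0,0, 0,-0.025,0,0,0,0,0, 0,-0.03,0,0,0,0,0, 0,-0.03,0,0,0,0,0, 0,-0.03,0,0,0,0,0, 0,-0.02,0,0,0,0,0, 0,-0.01,0,0,0,0,0, 0,-0.005,0,0,0,0,0]'
python3 -m crank '[0,-0.002,0,0,0,0,0, 0,0,0,0,0,0,0, 0,0,0,0,0,0,0]'
python3 - <<'E'
from h import *
st()
E
```

```text
time_s: 39.07
ee_pos: [0.5919, 0.1676, 0.1055]
ee_rot: [-0.001, 0.742, 0.67, -0.001]
wrist_force: [-6.0, -0.2, 3.7]
opening: 0.146
time_s: 39.73
ee_pos: [0.4348, 0.1841, 0.1054]
ee_rot: [0.001, 0.742, 0.67, 0.002]
wrist_force: [2.8, -1.3, 2.1]
opening: 0.149
time_s: 39.98
ee_pos: [0.4342, 0.1841, 0.1053]
ee_rot: [0.0, 0.743, 0.669, 0.001]
wrist_force: [-1.7, -0.8, 9.3]
opening: 0.146
t 39.98 p [0.4342 0.1841 0.1053] yawx 84.0 zax [ 0.002  0.001 -1.   ] F [-1.68 -0.8   9.3 ] open 0.146 q7 [-0.61  0.28  0.21  1.92 -0.07  0.94 -0.47]
```

```bash
python3 -m crank '[0,-0.003,0,0,0,0,0, 0,-0.001,0,0,0,0,0, 0,0,0,0,0,0,0, 0,0,0,0,0,0,0]'
python3 -m crank '[0,0.0015,0,0,0,0,0.05, 0,0,0,0,0,0,0.05, 0,0,0,0,0,0,0.05, 0,0,-0.02,0,0,0,0.05, 0,0,-0.04,0,0,0,0.05, 0,0,-0.02,0,0,0,0.05, 0,0,0,0,0,0,0.05]'
python3 - <<'E'
from h import *
plan([.4563,.3598,.17],84)
E
```

```text
time_s: 40.32
ee_pos: [0.4326, 0.1843, 0.1053]
ee_rot: [0.002, 0.743, 0.669, 0.003]
wrist_force: [4.8, -1.6, 5.6]
opening: 0.148
time_s: 40.9
ee_pos: [0.4325, 0.1861, 0.188]
ee_rot: [0.001, 0.742, 0.67, 0.004]
wrist_force: [0.9, -0.2, 0.6]
opening: 0.584
t 40.9 p [0.4325 0.1861 0.188 ] yawx 84.1 zax [ 0.007  0.005 -1.   ] F [ 0.89 -0.21  0.64] open 0.584 q7 [-0.63  0.18  0.22  1.82 -0.04  1.14 -0.5 ]
world d [ 0.0238  0.1737 -0.018 ] tool d [0.1752 0.0058 0.0189]
rotvec [ 0.007 -0.005  0.002]
tool d after turn [0.1753 0.0055 0.018 ]
```

```bash
python3 -m crank '[0.029,0.001,0,0,0,0,0.05, 0.029,0.001,0,0,0,0,0.05, 0.029,0.001,0,0,0,0,0.05, 0.029,0.001,0,0,0,0,0.05, 0.029,0.001,0,0,0,0,0.05, 0.029,0.001,0,0,0,0,0.05, 0,0,0,0,0,0,0.05, 0,0,0,0,0,0,0.05]'
python3 - <<'E'
from h import *
plan([.4563,.3598,.105],84)
c=capture("top");h,s,v=hsv(c)
for b in blobs(((h<8)|(h>172))&(s>150)&(v>80),4):
    if b[0][4]<60: print("red",b[0],b[1],onz(c,b[1],.118))
E
```

```text
time_s: 41.57
ee_pos: [0.4518, 0.3586, 0.1816]
ee_rot: [-0.001, 0.741, 0.671, -0.002]
wrist_force: [0.2, -0.4, 0.0]
opening: 0.58
t 41.57 p [0.4518 0.3586 0.1816] yawx 84.4 zax [-0.004 -0.002 -1.   ] F [ 0.16 -0.37  0.05] open 0.58 q7 [-0.8   0.41  0.14  1.53 -0.06  1.21 -0.75]
world d [ 0.0045  0.0012 -0.0766] tool d [0.0018 0.0047 0.0766]
rotvec [-0.004  0.002  0.006]
tool d after turn [0.0017 0.0044 0.0766]
red [189 249   4   4  15] [190.4 250.4] [[0.45707328 0.36085749 0.118     ]]
```

```bash
python3 -m crank '[0.0018,0.0045,0.03,0,0,0,0.05, 0,0,0.03,0,0,0,0.05, 0,0,0.014,0,0,0,0.05, 0,0,0,0,0,0,0.05, 0,0,0,0,0,0,0.0, 0,0,0,0,0,0,0.0, 0,0,0,0,0,0,0.0, 0,0,0,0,0,0,0.0]'
python3 -m crank '[-0.006,0,0,0,0,0,0, -0.008,0,0,0,0,0,0.0, -0.008,0,0,0,0,0,0, -0.008,0,0,0,0,0,0.0, -0.002,0,0,0,0,0,0.0, 0,0,0,0,0,0,0, 0,0,0,0,0,0,0]'
python3 -m crank '[-0.003,0,0,0,0,0,0, 0,0,0,0,0,0,0, 0,0,0,0,0,0,0]'
python3 - <<'E'
from h import *
st()
E
```

```text
time_s: 42.28
ee_pos: [0.4562, 0.3584, 0.1116]
ee_rot: [-0.001, 0.742, 0.67, -0.001]
wrist_force: [-5.5, -2.4, 4.2]
opening: 0.165
time_s: 42.87
ee_pos: [0.4531, 0.3285, 0.1116]
ee_rot: [-0.002, 0.742, 0.67, 0.0]
wrist_force: [-5.5, 1.7, 3.9]
opening: 0.163
time_s: 43.12
ee_pos: [0.453, 0.3284, 0.1117]
ee_rot: [-0.003, 0.741, 0.671, 0.003]
wrist_force: [-4.3, 5.8, 1.2]
opening: 0.162
t 43.12 p [0.453  0.3284 0.1117] yawx 84.3 zax [-0.001  0.008 -1.   ] F [-4.33  5.81  1.17] open 0.162 q7 [-0.76  0.43  0.14  1.68 -0.08  1.03 -0.69]
```

Hard stop reached at home. Release, rise, back off to the start side, and look.

```bash
python3 -m crank '[0.003,0,0,0,0,0,0.05, 0,0,0,0,0,0,0.05, 0,0,0,0,0,0,0.05, 0,0,-0.02,0,0,0,0.05, 0,0,-0.04,0,0,0,0.05, 0,0,-0.04,0,0,0,0.05, 0,0,-0.03,0,0,0,0.05, 0,0,0,0,0,0,0.05]'
python3 -m crank '[0.01,-0.035,0,0,0,0,0.05, 0.01,-0.035,0,0,0,0,0.05, 0.01,-0.035,0,0,0,0,0.05, 0.01,-0.035,0,0,0,0,0.05, 0.01,-0.035,0,0,0,0,0.05, 0,0,0,0,0,0,0.05, 0,0,0,0,0,0,0.05]'
python3 - <<'E'
from h import *
st()
c=capture("top");cv2.imwrite("pics/f.png",cv2.resize(c["frame"][150:320,140:400],None,fx=3,fy=3))
for x in capsT(c): print(*x)
h,s,v=hsv(c)
for b in blobs(((h<8)|(h>172))&(s>150)&(v>80),4):
    if b[0][4]<60: print("red",b[0],b[1],onz(c,b[1],.112))
E
```

```text
time_s: 43.78
ee_pos: [0.46, 0.3276, 0.2483]
ee_rot: [0.001, 0.743, 0.669, 0.008]
wrist_force: [1.2, 0.8, 1.5]
opening: 0.585
time_s: 44.37
ee_pos: [0.2846, 0.3949, 0.2401]
ee_rot: [-0.0, 0.741, 0.672, 0.0]
wrist_force: [1.4, -1.5, -0.4]
opening: 0.58
t 44.37 p [0.2846 0.3949 0.2401] yawx 84.4 zax [ 0.001  0.001 -1.   ] F [ 1.39 -1.48 -0.43] open 0.58 q7 [-1.02  0.18  0.05  1.68 -0.01  1.28 -1.07]
[354.8 214.2] 281 [ 0.5623 -0.087   0.057 ]
[262.3 240.2] 4069 [0.492  0.1767 0.057 ]
[344.9 258.8] 286 [ 0.4349 -0.0556  0.057 ]
[544.6 453.4] 1673 [-0.0772 -0.5565  0.057 ]
red [199 249   6   6  24] [201.41666667 251.33333333] [[0.4549098  0.33279182 0.112     ]]
```

View pics/f.png

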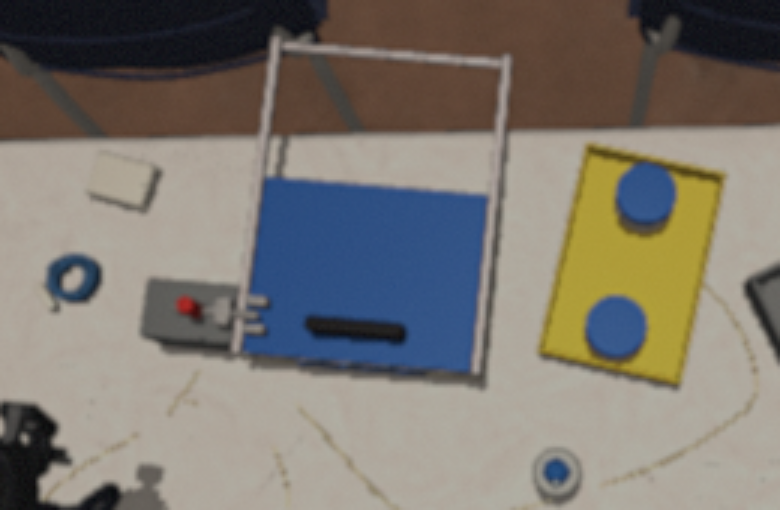

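The lid is at (262,240) and the knob at (201,251), both on their starting pixels. The pin is between the prongs, the two jars are in the tray, and the swabs and strap haven't moved.

```bash
python3 -c "from bench import sign_off; print(sign_off())"
```

```text
the job is handed in; nothing more can be done
None
```

The job is done and handed in at about 44 s, well inside the 200 s limit. `sign_off()` reports no verdict, so what follows rests on my own checks.

- **Box opened:** I pulled the bolt back to its hard stop, then slid the lid open to its stop (about 159 mm of travel).
- **Jars sorted:** All four jars were there. By wrist force, two were full, at about 3.8 N and 2.4 N, and went into the stock box. The other two read below about 1 N, were empty, and went into the yellow tray.
- **Box closed:** I slid the lid shut and pushed the bolt home, both to their stops, then moved the arm clear.
- **Last picture:** The lid and knob are back on their starting pixels, and the bolt pin is between the prongs. Both empty jars are in the tray at about (0.562, -0.087) and (0.435, -0.056). The swabs and tourniquet look unmoved.
- **Less certain:** The jars in the box can't be seen under the shut lid. Before closing, I measured the first one at about 1 mm from its target. The second showed only as a cap in the side view. The lighter full jar's force readings were noisy (-1.6 to -3.2 N) but clearly separate from the empties.

No check failed or disagreed.

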